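# Cure resin pendants on the ratchet conveyor

## Robot

A 6-joint arm with a two-finger parallel gripper is mounted at the origin on the work surface. World frame = base frame: x ahead of the robot, y to its left, z up, the work surface at z = 0. Lengths are in m, angles in degrees, forces in N, time in s.
With the tool pointing down it reaches from about 0.25 to 0.725 m from the base axis. Payload 9.7 kg.
Tool frame: the origin (TCP) lies between the finger pads; the fingertips stand 25 mm ahead of it and the grasp point (between the pads) lies 6 mm ahead of it; z points along the fingers, y is the line along which they close (so a half turn about z gives the same grasp; the last joint's range is limited). The gripper opens to 85 mm and grips with 20 to 120 N. Pads are 22 mm wide; open, the fingers measure 114 mm over their backs; the gripper's body (76 mm by 85 mm) begins 54 mm behind the grasp point. The pads swing forward as they close: fully open they stand 13 mm farther back than shut.
Start: joints at [-66.75, 4.979, 10.078, 95.1, 0, 90], TCP at [0.217, -0.505, 0.256] pointing down, gripper open.
Joint ranges: [-179.16, 179.16], [-48.56, 103.87], [-65.8, 70.77], [-126.05, 130.52], [-82.76, 87.17], [-180, 180]. Speed limits (degrees/s): [127.2, 127.2, 147.25, 180, 180, 180].

## Interface

Orientations are given as [roll, pitch, yaw] about the fixed x, y, z axes, in that order (R = Rz(yaw) Ry(pitch) Rx(roll)).
In Python, from workcell import bot gives the robot as it stands.
- The arm moves only by the shell command python3 drive.py FILE [FORCE], which reads ROWS from the file FILE. ROWS is a JSON list of rows, 1 to 5 of them, each of 5 numbers: dx, dy, dz in units of 5 mm, then a turn about the tool's z in units of 2 degrees, then the finger opening in m; each row is the pose to reach, as a shift and turn from the pose commanded when the command began, along the tool's axes at that moment; what a row does not reach only later rows make up. A row lasts 1/12 s, in which the tool goes at most 0.0417 m and 7.16 degrees, less where a joint would pass 70% of its speed; a pose out of reach is approached as far as the arm can. The fingers move at their own pace and stop on an object; FORCE is the grip in N (left out, the last holds). Time passes only in rows, so rows that do not move let the fingers close. It prints the time, the measured TCP pose, the force, the opening and the grip force at its end. Input that does not fit is refused with a message, and nothing moves.
- bot.get_obs(): the state, without advancing time (a new reading comes with each control period).
- bot.camera(name): name is "scene" or "top" or "wrist"; returns the picture (480x640x3 uint8, blue, green, red); there is no depth.
- bot.camera_info(name): a dict with "mtx" (3x3 intrinsics, pixels), "extrinsics" (4x4, takes a point from camera to world coordinates). Camera axes: x right, y down, z forward; pixel columns grow to the right and rows downward; lengths in m; the calibration is good to about 2 mm. A picture is of the moment at which its call begins: read the wrist's pose just before it. camera_info takes no time and is no camera call; for the wrist camera it gives the pose at the moment of the call.
- bot.job_done(): hands the job in; it is judged then, once.
The state is a dict: "time": time; "q": joint angles; "qd": joint speeds; "joint_efforts": joint torques, N m; "ee_pos": TCP position; "tcp_rot": TCP orientation; "wrist_force": force on the tool from outside, world axes, zero at the start; "torque": the same for the moment, N m; "opening": finger opening in m; "grasp_force": force on a finger pad.
Only numpy, scipy, OpenCV 4.12 (cv2) and the standard library are available. Lean on these libraries where they do the work, as an engineer would, in place of code of your own. Each camera call takes 0.05 s, during which the arm holds its last target. There are 200 camera calls.

## Task

Put every loose pendant lying on the bench into the hand tray (the pendants on the framed display board stay there) and set the loaded tray, level, onto the carriage at the left end (the robot's left) of the curing conveyor. Then swing the ratchet lever back and forth until the carriage has taken the tray through the lamp hood and stands at the right end of its track; do not touch or push the tray or the carriage while it is under way. Finally lift the tray off, keep it level so nothing spills, and set it down in the middle of the cork mat, leaving the other things on the bench alone.

Things in the scene. Friction and masses are not known exactly. Their poses are not given: they have to be found in the camera images.
- machine: curing conveyor, fixed on the bench. Origin at bench level on the upright axis of the peg wheel and lever; +x points away from the robot, +y to its left (yaw up to 0.12). The track runs along its y at x = +60 mm over a base 400 mm long. Lever on the robot's side. A brass wheel on the axis carries nine pegs 30 degrees apart that the lever's spring pawl pushes; it tows the carriage 26 mm a notch.
- hood (a point): centre of the underside of the white lamp hood's roof, 150 mm above the bench at machine x = 60, y = 0 mm. The hood bridges the track from y = -48 to +48 mm and x = -47 to +167 mm, top 189 mm above the bench, opening 194 mm wide in x between the rear column and a front valance that hangs down to 105 mm above the bench.
- lever (a joint): ratchet lever, rad: 0 (left stop) to 1.0 (right stop). Swinging right (growing) drives the wheel, swinging back left slips over the pegs. Each full swing gains one notch (the first up to 45 mm of carriage), one under 0.6 rad perhaps none. About 3 N at the post; stays where left; runs free after about 9 swings, at the end of travel.
- lever_post (a point): middle of the lever's grip, 140 mm from the machine's axis in direction (pi - 0.5 + lever angle) in its frame: upright black round post 16 mm in diameter, from 44 to 100 mm above the bench; this point is 75 mm above the bench. The post stands alone at the end of a flat arm whose top is 44 mm above the bench.
- carriage (a joint): travel of the carriage along the machine's -y (to the right), m: 0 at the left (loading) end, about 0.25 at the right (unloading) end, 0.125 under the hood. It stays where it is left.
- bed (a point): centre of the carriage's flat bed, 58 mm above the bench; axes as the machine's. The bed is 174 x 134 mm (machine x, y) inside a lip 7 mm high; the tray fits in with 7 mm to spare on each side, its long side along the machine's x.
- tray: open aluminium tray 160 (its x) by 120 mm (y), 0.3 kg, floor 4 mm, walls 4 mm thick, 18 mm high. Origin: centre of the underside. A rib along x halves it into two 52 mm wide compartments; in the middle stands a wooden handle plate 60 mm long (x), 10 mm thick (y), top 65 mm above the origin: grip it from above across its thickness. Pendants fit for example at x = +-38, y = +-31 mm.
- pendant0: pendant to cure: glazed copper disc 32 mm across, 9 mm thick, lying flat, with an eyelet lug (8 mm wide) sticking out to 23.5 mm from the centre along its own +x. Origin: centre of the underside. Grip it across the disc along its own y. Two to four pendants are there; the others are absent (None).
- pendant1: pendant to cure: glazed copper disc 32 mm across, 9 mm thick, lying flat, with an eyelet lug (8 mm wide) sticking out to 23.5 mm from the centre along its own +x. Origin: centre of the underside. Grip it across the disc along its own y. Two to four pendants are there; the others are absent (None).
- pendant2: pendant to cure: glazed copper disc 32 mm across, 9 mm thick, lying flat, with an eyelet lug (8 mm wide) sticking out to 23.5 mm from the centre along its own +x. Origin: centre of the underside. Grip it across the disc along its own y. Two to four pendants are there; the others are absent (None).
- pendant3: pendant to cure: glazed copper disc 32 mm across, 9 mm thick, lying flat, with an eyelet lug (8 mm wide) sticking out to 23.5 mm from the centre along its own +x. Origin: centre of the underside. Grip it across the disc along its own y. Two to four pendants are there; the others are absent (None).
- mat: thin cork mat fixed on the bench to the right, 210 x 170 x 6 mm, origin at the centre of the underside: its top is 6 mm above the bench.
- glue: upright clear glue bottle, 44 mm across, 130 mm tall; leave it alone. Origin: centre of the underside.
- brush: paint brush lying down, 170 mm long; leave it alone. Origin: middle of the handle's lower side.
- bead_pot: white bowl with beads, 76 mm across, 35 mm high; leave it alone. Origin: centre of the underside.
- cup: clear cup, 66 mm across, 70 mm high; leave it alone. Origin: centre of the underside.
- pot_lid: white round pot lid lying flat, 68 mm across, 11 mm high, no eyelet; leave it alone. Origin: centre of the underside.
- tweezers: steel tweezers lying flat, 110 mm long; leave it alone. Origin: centre of the underside.
- pouch_tin: blue tin box, 90 x 65 x 28 mm; leave it alone. Origin: centre of the underside.

How it is judged:
By the outcome, as a careful person would: the job done as asked, in the order asked, and still so for the second after the job is handed in, with the robot touching nothing.
Of pendant0, pendant1, pendant2, pendant3 only 2 to 4 are there at a start; the rules pass over those that are not, and their reading is None.
At some moment in a run one of pendant0, pendant1, pendant2, pendant3 may be knocked a few centimetres aside while the robot is not near it.
It also fails if it takes over 210 s, if anything falls off the work surface, if the arm or the gripper's body presses on something with over 40 N, if the wrist force passes 120 N, or if a joint passes its speed limit or range.

## Working session

There is one attempt and no reset: what is moved stays moved. The work goes in short steps, Python scripts to look and compute and a shell command to move; the robot and the scene stay as the last step left them, time stands still between calls to the robot, and variables do not carry over. Pictures are saved under pics/ and viewed, at most 14 in all, crops included, and the job is handed in when it is done.

```bash
ls; mkdir -p pics
python3 - <<'E'
from workcell import bot
import cv2
o=bot.get_obs();print({k:o[k] for k in('time','q','ee_pos','tcp_rot','opening','wrist_force')})
for n in('scene','top'):
    cv2.imwrite(f'pics/{n}0.png',bot.camera(n)); i=bot.camera_info(n);print(n,i['mtx'],i['extrinsics'])
i=bot.camera_info('wrist');print(i)
E
```

```text
drive.py
pics
workcell.py
{'time': 0.0, 'q': array([-6.67508751e+01,  5.01131065e+00,  1.00329297e+01,  9.51006436e+01,
        4.82476097e-04,  8.99995572e+01]), 'ee_pos': array([ 0.21701971, -0.50514277,  0.25556739]), 'tcp_rot': array([-1.79920976e+02, -4.83086407e-04,  2.32495670e+01]), 'opening': 0.08503682885782608, 'wrist_force': array([ 0.19442199, -0.22324949,  1.05506859])}
scene [[514.01402489   0.         318.81261422]
 [  0.         514.01402489 240.54036045]
 [  0.           0.           1.        ]] [[-0.61378908  0.51507804 -0.59829557  1.35517729]
 [ 0.78928658  0.38402674 -0.47911393  0.68734563]
 [-0.01701956 -0.76630156 -0.6422556   0.93355333]
 [ 0.          0.          0.          1.        ]]
top [[534.1339666    0.         319.24206868]
 [  0.         534.1339666  247.34824808]
 [  0.           0.           1.        ]] [[ 0.06754594 -0.97567649  0.20854958  0.33762812]
 [-0.99770478 -0.06505461  0.01879     0.05550102]
 [-0.00476585 -0.2093401  -0.97783128  1.23614093]
 [ 0.          0.          0.          1.        ]]
{'mtx': array([[355.11547602,   0.        , 316.54531686],
       [  0.        , 355.11547602, 245.55892425],
       [  0.        ,   0.        ,   1.        ]]), 'extrinsics': array([[ 0.39394882, -0.88194069, -0.2588145 ,  0.28278197],
       [-0.91913063, -0.37855629, -0.10905967, -0.47712159],
       [-0.0017917 ,  0.28084827, -0.95975051,  0.3733092 ],
       [ 0.        ,  0.        ,  0.        ,  1.        ]])}
```

View pics/top0.png

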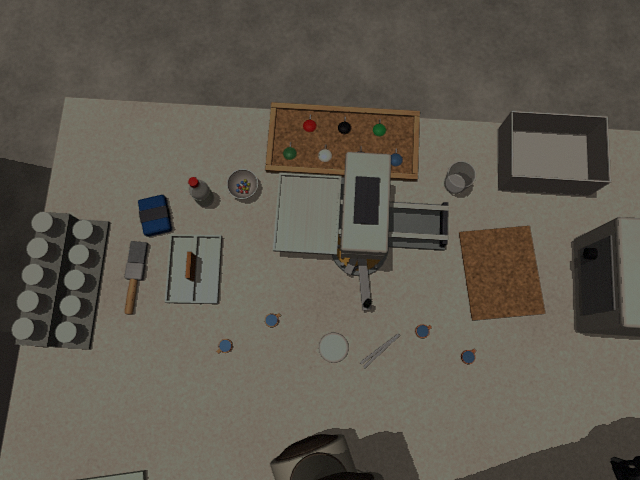

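View pics/scene0.png

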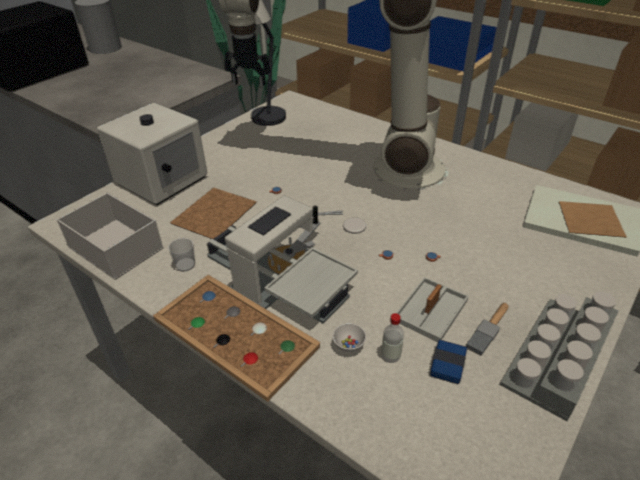

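The top view shows four loose pendants at about (225,346), (272,320), (423,331) and (469,357). The tray is at (193,270), the mat at (501,272), the lever post top at (367,304), and the carriage at the left end (308,214). The scene view shows the same pendants at (432,257), (387,255) and (276,190); the fourth is hidden.

```bash
cat > h.py <<'E'
import numpy as np,cv2
from workcell import bot
from scipy.spatial.transform import Rotation as R
def ray(i,uv):
    E=i['extrinsics'];d=E[:3,:3]@np.linalg.solve(i['mtx'],[uv[0],uv[1],1.]);return E[:3,3],d
def atz(i,uv,z):
    c,d=ray(i,uv);return c+d*(z-c[2])/d[2]
def tri(i1,u1,i2,u2):
    a,d=ray(i1,u1);b,e=ray(i2,u2);s=np.linalg.lstsq(np.c_[d,-e],b-a,rcond=None)[0]
    p,q=a+d*s[0],b+e*s[1];return (p+q)/2,np.linalg.norm(p-q)
def proj(i,p):
    E=i['extrinsics'];c=i['mtx']@(E[:3,:3].T@(np.array(p)-E[:3,3]));return c[:2]/c[2]
def rel(p,yaw=None,o=None):
    "shift in tool axes from the current TCP to world p, turn about tool z to bring tool y to world yaw(deg, mod 180)"
    o=o or bot.get_obs();T=R.from_euler('xyz',o['tcp_rot'],degrees=True)
    d=T.inv().apply(np.array(p)-o['ee_pos']);y=T.apply([0,1,0]);a=np.degrees(np.arctan2(y[1],y[0]))
    t=None if yaw is None else -((yaw-a+90)%180-90)
    return np.round(d,4),t,o['q'][5]
E
python3 - <<'E'
from h import *
it,isc=bot.camera_info('top'),bot.camera_info('scene')
T=cv2.imread('pics/top0.png');S=cv2.imread('pics/scene0.png')
def blobs(im,box,lo,hi,mn=15):
    h=cv2.cvtColor(im,cv2.COLOR_BGR2HSV);m=cv2.inRange(h,lo,hi);k=np.zeros_like(m);x0,y0,x1,y1=box;k[y0:y1,x0:x1]=m[y0:y1,x0:x1]
    n,l,s,c=cv2.connectedComponentsWithStats(k);return [(c[j].round(1),s[j,4]) for j in range(1,n) if s[j,4]>=mn]
print('top blue');B=blobs(T,(160,300,560,400),(95,80,40),(125,255,255))
O=blobs(T,(160,300,560,400),(0,90,60),(22,255,255),4)
for c,a in B:
    w=atz(it,c,.009);print(c,a,w.round(4))
    for c2,a2 in O:
        if np.hypot(*(c2-c))<16:
            w2=atz(it,c2,.005);d=w2-w;print('   cu',c2,a2,np.degrees(np.arctan2(d[1],d[0])).round(1),np.hypot(*d[:2]).round(4))
print('scene',blobs(S,(260,170,460,280),(95,80,40),(125,255,255),8))
for w in [atz(it,c,.009) for c,a in B]: print(proj(isc,w).round(1))
big=lambda im,x0,y0,x1,y1,f:cv2.resize(im[y0:y1,x0:x1],None,fx=f,fy=f,interpolation=cv2.INTER_CUBIC)
cv2.imwrite('pics/crop1.png',np.vstack([np.hstack([big(T,155,225,295,365,4)[:, :400],big(T,410,310,510,380,4)[:280].copy() if 0 else cv2.copyMakeBorder(big(T,410,310,500,380,4),0,280,0,0,cv2.BORDER_CONSTANT)])]))
E
```

```text
top blue
[270.9 319.8] 96 [0.4231 0.1778 0.009 ]
   cu [277.2 314.9] 18 -46.5 0.018
   cu [267.5 314.5] 4 38.0 0.015
   cu [272.5 324.6] 15 -157.9 0.0112
[422.1 330.7] 98 [ 0.4217 -0.1671  0.009 ]
   cu [419.1 330.9] 36 96.0 0.0061
   cu [429.1 326.6] 13 -57.1 0.0195
[224.9 345.3] 99 [0.359  0.2768 0.009 ]
   cu [226.9 339.9] 11 -11.7 0.0127
   cu [221.2 350.8] 28 148.4 0.0149
[468.  356.4] 101 [ 0.3714 -0.2716  0.009 ]
   cu [469.3 351.1] 30 -17.8 0.0127
   cu [464.5 362. ] 8 152.5 0.0144
   cu [471.5 362. ] 6 -142.4 0.0148
scene [(array([275.9, 188.9]), np.int32(16)), (array([387.4, 253.1]), np.int32(29)), (array([431.5, 255.1]), np.int32(30))]
[387.2 252.6]
[290.6 207.5]
[431.2 254.5]
[275.8 188.4]
```

Run:
```python
from h import *
for p,y in [((.38,-.22,.25),90),((.371,-.272,.15),90)]: print(rel(p,y))
```

```text
(array([ 0.2623, -0.1977,  0.0059]), np.float64(23.248363708577017), np.float64(90.0012799361723))
(array([ 0.2335, -0.1534,  0.1058]), np.float64(23.248363708577017), np.float64(90.0012799361723))
```

View pics/crop1.png

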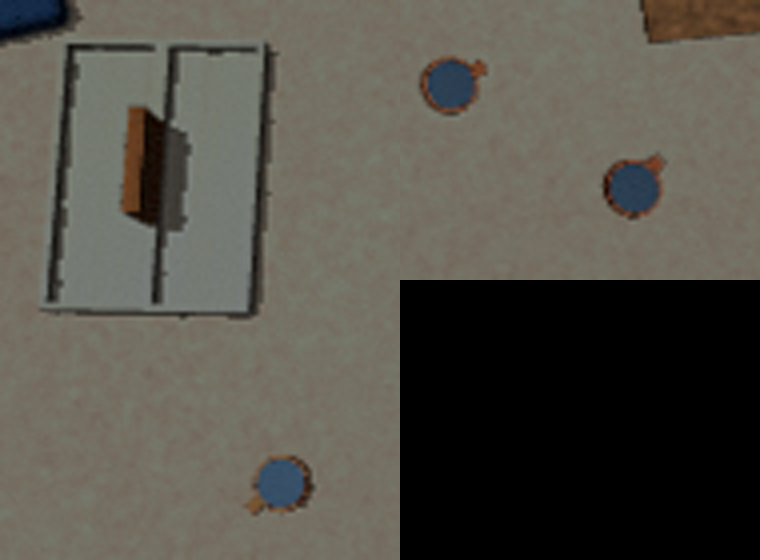

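The crop confirms the lug directions. The right near pendant's lug points at about -40° (crop (656,162) relative to (634,188)), the right far one's at -62°, and the left near one's at +128°. I'll move above the right pair for a wrist view.

Careful with the scale: shifts go in units of 5 mm and turns go in units of 2 degrees. That gives: -0.05 m is -10, 0.033 m is 6.6, 8 degrees is 4.

```bash
echo '[[6.6,-5,1.2,2,0.085],[13.2,-10,2.4,4,0.085],[19.8,-15,3.6,6,0.085],[26.4,-20,5,9,0.085],[26.4,-20,5,11.5,0.085]]' > mv.in && python3 drive.py mv.in
python3 - <<'E'
from h import *
print(rel((.38,-.22,.22),90))
E
```

```text
time: 0.52
ee_pos: [0.3008, -0.3565, 0.2302]
tcp_rot: [-179.8, 0.0, 0.2]
wrist_force: [-1.5, 0.3, 1.0]
opening: 0.0852
grasp_force: 0.0
(array([ 0.0796, -0.1362,  0.0106]), np.float64(0.1879089942872838), np.float64(129.92483038327669))
```

```bash
echo '[[4,-6.8,0.6,-3.5,0.085],[8,-13.6,1.2,-7,0.085],[12,-20.4,1.8,-10.5,0.085],[16,-27.2,2,-14,0.085],[16,-27.2,2,-17.5,0.085]]' > mv.in && python3 drive.py mv.in; for i in 1 2; do echo '[[0,0,0,-3.5,0.085],[0,0,0,-7,0.085],[0,0,0,-10.5,0.085],[0,0,0,-14,0.085],[0,0,0,-17.5,0.085]]' > mv.in && python3 drive.py mv.in; done; echo '[[0,0,0,-3,0.085],[0,0,0,-6.5,0.085],[0,0,0,-10,0.085],[0,0,0,-10,0.085]]' > mv.in && python3 drive.py mv.in
python3 - <<'E'
from h import *
i=bot.camera_info('wrist');im=bot.camera('wrist');print(i['extrinsics'].round(4).tolist());cv2.imwrite('pics/w1.png',im)
for p in [(.4217,-.1671,.009),(.3714,-.2716,.009)]:print(proj(i,p))
E
```

```text
time: 0.93
ee_pos: [0.3805, -0.2201, 0.2208]
tcp_rot: [-179.9, -0.1, 35.9]
wrist_force: [-0.5, -0.9, -0.2]
opening: 0.0853
grasp_force: 0.0
time: 1.35
ee_pos: [0.3782, -0.2248, 0.221]
tcp_rot: [-180.0, -0.0, 70.6]
wrist_force: [0.7, 0.7, 0.1]
opening: 0.0849
grasp_force: 0.0
time: 1.77
ee_pos: [0.3782, -0.2249, 0.221]
tcp_rot: [-180.0, -0.0, 105.6]
wrist_force: [0.2, 0.3, -0.0]
opening: 0.0849
grasp_force: 0.0
time: 2.1
ee_pos: [0.3782, -0.2249, 0.221]
tcp_rot: [-180.0, -0.0, 125.6]
wrist_force: [-0.3, 0.9, 0.4]
opening: 0.0852
grasp_force: 0.0
[[0.8139, 0.5576, 0.1632, 0.3366], [0.5811, -0.7813, -0.228, -0.1668], [0.0004, 0.2804, -0.9599, 0.3387], [0.0, 0.0, 0.0, 1.0]]
[390.6481113 197.4098237]
[282.97504869 254.58604148]
```

View pics/w1.png

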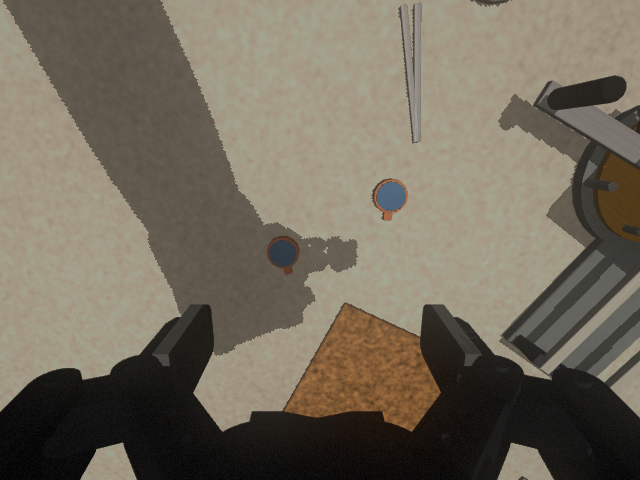

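The wrist view matches the predictions. Pendant A is at (283,252) with its lug at (288,271), and pendant B is at (390,196) with its lug at (387,217). The mat is at the lower middle, and the tweezers are at (412,75), clear of both pendants.

```bash
cat >> h.py <<'E'
def pend(im,i,near,r=25,z=.009):
    "blue disc near pixel: centre at z, lug angle in world"
    h=cv2.cvtColor(im,cv2.COLOR_BGR2HSV);m=cv2.inRange(h,(95,60,25),(125,255,255));c=cv2.inRange(h,(0,110,40),(18,255,255))
    k=np.zeros_like(m);cv2.circle(k,tuple(int(v) for v in near),r,255,-1);m&=k
    n,l,s,ce=cv2.connectedComponentsWithStats(m);j=1+np.argmax(s[1:,4]);u=ce[j];w=atz(i,u,z)
    px=np.argwhere(c&k)[:,::-1];P=np.array([atz(i,p,.005)[:2] for p in px]) if len(px) else np.zeros((0,2))
    d=P-w[:2];q=d[(np.hypot(*d.T)>.0185)&(np.hypot(*d.T)<.027)] if len(P) else d
    a=np.degrees(np.arctan2(*q.mean(0)[::-1])) if len(q) else None
    return u,w,a,s[j,4],len(q)
E
python3 - <<'E'
from h import *
i=bot.camera_info('wrist');im=cv2.imread('pics/w1.png');it=bot.camera_info('top');print(bot.get_obs()['q'].round(1))
for n,t in [((283,253),(468,356.4)),((390,196),(422.1,330.7))]:
    u,w,a,s,k=pend(im,i,n,28);print(u,w,a,s,k,'tri',tri(it,t,i,u))
    p=w.copy();p[2]=.060;print(rel(p,a+90))
E
```

```text
[-30.7 -10.6  -8.8  91.8  -0.   24.1]
[282.14052953 253.45621181] [ 0.36977247 -0.27108413  0.009     ] -41.94305179968468 491 34 tri (array([ 0.37180967, -0.2768577 , -0.00998206]), np.float64(0.0005692965425157344))
(array([-0.0329, -0.0334,  0.161 ]), np.float64(-12.921927528690105), np.float64(24.12425519723075))
[390.66402536 196.00792393] [ 0.42138074 -0.16642247  0.009     ] -58.25368446842272 631 40 tri (array([ 0.42139165, -0.1666781 ,  0.0099906 ]), np.float64(0.0007230188776957012))
(array([0.023, 0.069, 0.161]), np.float64(3.388705140047932), np.float64(24.12425519723075))
```

```bash
echo '[[-6.58,-6.68,6,-3.5,0.06],[-6.58,-6.68,14,-5.5,0.06],[-6.58,-6.68,22,-5.5,0.06],[-6.58,-6.68,30,-5.5,0.06],[-6.58,-6.68,32.2,-5.5,0.06]]' > mv.in && python3 drive.py mv.in 40; echo '[[0,0,4,0,0.055],[0,0,6.4,0,0.055],[0,0,6.4,0,0.055],[0,0,6.4,0,0.055]]' > mv.in && python3 drive.py mv.in; echo '[[0,0,0,0,0.02],[0,0,0,0,0.02],[0,0,0,0,0.02],[0,0,0,0,0.02],[0,0,0,0,0.02]]' > mv.in && python3 drive.py mv.in
python3 - <<'E'
from h import *
im=bot.camera('wrist');cv2.imwrite('pics/w2.png',im[200:,:])
E
```

```text
time: 2.57
ee_pos: [0.3676, -0.2698, 0.0547]
tcp_rot: [-179.9, -0.4, 135.9]
wrist_force: [0.2, 0.1, -0.5]
opening: 0.06
grasp_force: 0.0
time: 2.9
ee_pos: [0.37, -0.2711, 0.0285]
tcp_rot: [-180.0, -0.0, 136.1]
wrist_force: [0.9, -0.0, 0.3]
opening: 0.0547
grasp_force: 0.0
time: 3.32
ee_pos: [0.3709, -0.2717, 0.0301]
tcp_rot: [180.0, 0.2, 136.2]
wrist_force: [-0.3, 1.1, 5.8]
opening: 0.029
grasp_force: 39.0
```

View pics/w2.png

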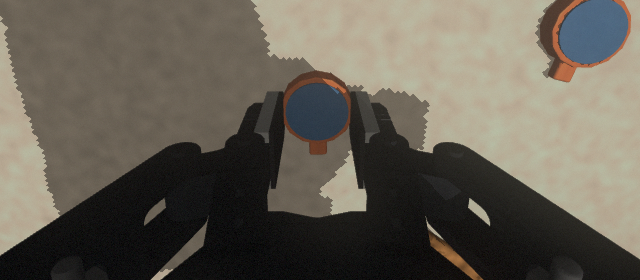

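Pendant A is held centred between the pads, with its lug pointing toward the camera's bottom. Next I'll lift it and estimate the tray from the top image.

Scaled: -0.18 m is -36, -0.16 m is -32.

```bash
echo '[[0,0,-8,0,0.02],[0,0,-16,0,0.02],[0,0,-24,0,0.02],[0,0,-32,0,0.02],[0,0,-36,0,0.02]]' > mv.in && python3 drive.py mv.in;python3 - <<'E'
from h import *
it=bot.camera_info('top')
C=np.array([(67,43),(268,43),(256,315),(42,308)])/4+[155,225]
W=np.array([atz(it,c,.018) for c in C]);print(W.round(4),W.mean(0))
e=[W[0]-W[3],W[1]-W[2]];print([np.degrees(np.arctan2(a[1],a[0])) for a in e])
print('post',atz(it,(367,304),.1))
print(rel((.48,.22,.21),20))
E
```

```text
time: 3.78
ee_pos: [0.3709, -0.2717, 0.2144]
tcp_rot: [179.9, 0.4, 136.2]
wrist_force: [1.2, -0.7, -0.1]
opening: 0.0289
grasp_force: 39.5
[[0.6022 0.4261 0.018 ]
 [0.61   0.3083 0.018 ]
 [0.4508 0.2983 0.018 ]
 [0.4466 0.4209 0.018 ]] [0.52740855 0.363414   0.018     ]
[np.float64(1.922246507403164), np.float64(3.596239952973776)]
post [ 0.46380206 -0.03230104  0.1       ]
(array([0.2614, 0.4306, 0.0029]), np.float64(26.22606073350203), np.float64(7.545513480248104))
```

Run:
```python
from h import *
print(rel((.49,.30,.22),3),rel((.45,0,.22),3))
```

```text
(array([ 0.3095,  0.4952, -0.0073]), np.float64(43.22606073350203), np.float64(7.545513480248104)) (array([ 0.1308,  0.251 , -0.0063]), np.float64(43.22606073350203), np.float64(7.545513480248104))
```

```bash
for i in 1 2; do echo '[[4.4,7,0,0,0.02],[8.8,14,0,0,0.02],[13.2,21,0,0,0.02],[17.6,28,-0.4,0,0.02],[22,35,-0.6,0,0.02]]' > mv.in && python3 drive.py mv.in|head -2; done; echo '[[4.4,7,0,3.5,0.02],[8.8,14,0,7,0.02],[13.2,21,0,10.5,0.02],[17.8,28.8,0,14,0.02],[17.8,28.8,0,17.5,0.02]]' > mv.in && python3 drive.py mv.in; echo '[[0,0,0,3.5,0.02],[0,0,0,4,0.02],[0,0,0,4,0.02]]' > mv.in && python3 drive.py mv.in
python3 - <<'E'
from h import *
i=bot.camera_info('wrist');im=bot.camera('wrist');cv2.imwrite('pics/w3.png',im);np.save('w3.npy',i['extrinsics'])
E
```

```text
time: 4.2
ee_pos: [0.4117, -0.0669, 0.2127]
time: 4.62
ee_pos: [0.4532, 0.1362, 0.2157]
time: 5.03
ee_pos: [0.4889, 0.3045, 0.2141]
tcp_rot: [179.9, -0.1, 101.4]
wrist_force: [0.5, -0.6, -0.3]
opening: 0.0289
grasp_force: 39.6
time: 5.28
ee_pos: [0.4885, 0.2995, 0.2149]
tcp_rot: [180.0, -0.0, 93.8]
wrist_force: [-0.2, -0.3, 0.3]
opening: 0.0288
grasp_force: 39.6
```

View pics/w3.png

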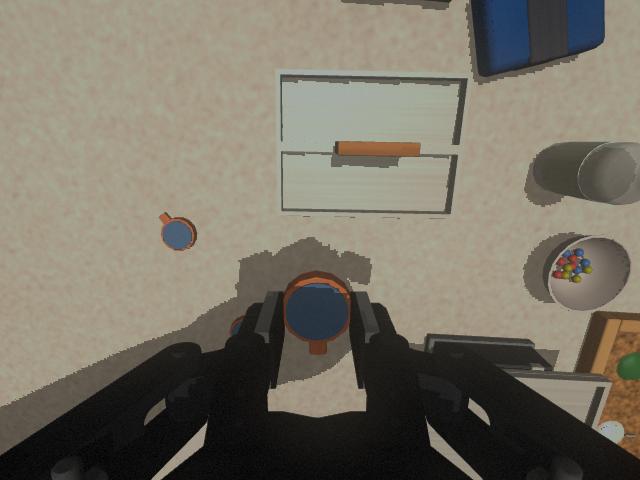

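The tray's outer top corners are at about (276,71), (467,78), (451,214) and (281,212), with the handle top from (336,142) to (420,143). The glue bottle and bead pot are off to its right. Pendant C is at (178,235).

Run:
```python
from h import *
i=bot.camera_info('wrist');i['extrinsics']=np.load('w3.npy');it=bot.camera_info('top');im=cv2.imread('pics/w3.png')
C=[(276,71),(467,78),(451,214),(281,212)]
W=np.array([atz(i,c,.018) for c in C]);print(W.round(4),W.mean(0))
for a,b in((0,1),(3,2)):
    e=W[b]-W[a];print(np.degrees(np.arctan2(e[1],e[0])),np.hypot(*e[:2]))
for a,b in((3,0),(2,1)):
    e=W[b]-W[a];print(np.degrees(np.arctan2(e[1],e[0])),np.hypot(*e[:2]))
H=[atz(i,c,.065) for c in((336,142),(420,143),(420,149),(336,149))];print(np.array(H).round(4),np.mean(H,0))
print('C',pend(im,i,(178,235),28))
T=np.array([(67,43),(268,43),(256,315),(42,308)])/4+[155,225]
for t,c in zip(T,C): print(tri(it,t,i,c))
cv2.imwrite('pics/c3.png',np.hstack([cv2.resize(im[55:230,265:480],None,fx=3,fy=3)]))
```

```text
[[0.4478 0.4234 0.018 ]
 [0.6026 0.4283 0.018 ]
 [0.6088 0.3164 0.018 ]
 [0.456  0.3084 0.018 ]] [0.52879218 0.36913969 0.018     ]
1.8021082944184947 0.1548866655181403
3.0124307950020652 0.1529274292159561
94.10288850032089 0.11535373944174762
93.15078993712376 0.1120615750507153
[[0.498  0.3716 0.065 ]
 [0.5587 0.3748 0.065 ]
 [0.5594 0.3707 0.065 ]
 [0.4984 0.3667 0.065 ]] [0.52861872 0.37095827 0.065     ]
C (array([176.6722408 , 234.71404682]), array([0.358129  , 0.27862123, 0.009     ]), np.float64(130.65025312499984), np.int32(598), 48)
(array([0.50499175, 0.32961795, 0.42308511]), np.float64(0.055420969931128584))
(array([ 0.66947689,  0.41015783, -0.19543351]), np.float64(0.1140420149450347))
(array([0.48586512, 0.30748058, 0.18919986]), np.float64(0.13109833238351476))
(array([0.45113401, 0.35466465, 0.21233145]), np.float64(0.046585683133211))
```

View pics/c3.png

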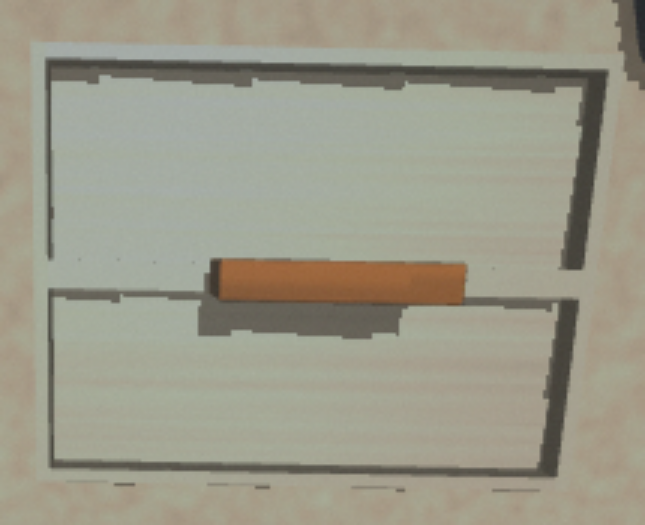

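The crop refines the tray: rim corners at about (275,69), (469,76), (452,216) and (280,214), and the handle top from (337.7,141.3) to (420,156).

Run:
```python
from h import *
i=bot.camera_info('wrist');i['extrinsics']=np.load('w3.npy');it=bot.camera_info('top')
C=[(275.3,69),(469,75.7),(451.7,215.7),(280,214.3)]
W=np.array([atz(i,c,.018) for c in C]);print(W.round(4),W.mean(0))
for a,b in((0,1),(3,2),(3,0),(2,1)):
    e=W[b]-W[a];print(np.degrees(np.arctan2(e[1],e[0])),np.hypot(*e[:2]))
H=np.array([atz(i,c,.065) for c in((337.7,141.3),(420,143),(420,156),(337.7,155.3))]);print(H.round(4),H.mean(0),np.degrees(np.arctan2(*(H[1]-H[0])[1::-1])))
T=np.array([(42,308),(67,43),(268,43),(256,315)])/4+[155,225]
for t,c in zip(T,C): print(tri(it,t,i,c))
Ht=np.array([(128,107),(145,107),(140,212),(122,212)])/4+[155,225];print('handle tri',tri(it,Ht.mean(0),i,np.mean([(337.7,141.3),(420,143),(420,156),(337.7,155.3)],0)))
```

```text
[[0.4472 0.4249 0.018 ]
 [0.6039 0.4301 0.018 ]
 [0.6096 0.3149 0.018 ]
 [0.4552 0.3062 0.018 ]] [0.52898424 0.36903209 0.018     ]
1.9125577992276501 0.15681303163097804
3.221044248577295 0.1546764452286684
93.87831605644402 0.11891721387243784
92.85760651460407 0.11533081948936241
[[0.4992 0.3722 0.065 ]
 [0.5587 0.3748 0.065 ]
 [0.5601 0.3658 0.065 ]
 [0.5    0.3624 0.065 ]] [0.52949507 0.36878568 0.065     ] 2.5719050252928226
(array([0.44678609, 0.42535004, 0.00758879]), np.float64(0.003033027864550069))
(array([0.6045184 , 0.42940815, 0.01286037]), np.float64(0.004004536748637139))
(array([0.61436744, 0.31191368, 0.00336672]), np.float64(0.002317812858797634))
(array([ 0.45305186,  0.3022256 , -0.00224348]), np.float64(0.0007322216256398082))
handle tri (array([0.5303176 , 0.36872168, 0.05594956]), np.float64(0.0013941471736538074))
```

```bash
cat >> h.py <<'E'
TR=(np.array([.5292,.3688,0.]),2.9)
def tray(x,y,z):
    return TR[0]+R.from_euler('z',TR[1],degrees=True).apply([x,y,z])
E
python3 - <<'E'
from h import *
i=bot.camera_info('wrist');i['extrinsics']=np.load('w3.npy')
print('glue',atz(i,(548,165),0),tri(bot.camera_info('top'),(194,182),i,(612,172)))
print('tray slots',[tray(x,y,.036).round(4) for x,y in((-37,32),(37,32),(-37,-30),(37,-30))] if 0 else [tray(x/1e3,y/1e3,.036).round(4) for x,y in((-37,32),(37,32),(-37,-30),(37,-30))])
print(rel(tray(-.037,.032,.070),2.9))
E
```

```text
glue [0.69680296 0.36418884 0.        ] (array([0.71939852, 0.37070742, 0.05510945]), np.float64(0.019012550351409647))
tray slots [array([0.4906, 0.3989, 0.036 ]), array([0.5645, 0.4026, 0.036 ]), array([0.4938, 0.337 , 0.036 ]), array([0.5677, 0.3407, 0.036 ])]
(array([0.0993, 0.0086, 0.145 ]), np.float64(0.9159479169520353), np.float64(117.67019532959462))
```

Scaled: 0.145 m is 29, 0.0086 m is 1.72, 1 degrees is 0.5.

```bash
echo '[[6.6,0.6,4,0.5,0.02],[13.2,1.2,10,0.5,0.02],[19.8,1.72,17,0.5,0.02],[19.8,1.72,24,0.5,0.02],[19.8,1.72,29,0.5,0.02]]' > mv.in && python3 drive.py mv.in; echo '[[0,0,0,0,0.02],[0,0,4,0,0.02],[0,0,6.8,0,0.02],[0,0,6.8,0,0.02],[0,0,6.8,0,0.02]]' > mv.in && python3 drive.py mv.in
python3 - <<'E'
from h import *
print(rel(tray(-.037,.032,.036),2.9))
E
```

```text
time: 5.75
ee_pos: [0.4898, 0.3994, 0.0659]
tcp_rot: [-179.9, 0.0, 92.9]
wrist_force: [0.4, -0.7, -0.9]
opening: 0.0292
grasp_force: 39.6
time: 6.17
ee_pos: [0.4914, 0.3983, 0.0372]
tcp_rot: [179.9, -0.0, 92.7]
wrist_force: [0.3, -0.0, 0.0]
opening: 0.0291
grasp_force: 39.6
(array([ 0.0006, -0.0007,  0.0012]), np.float64(-0.24726670430388253), np.float64(126.37815463747769))
```

```bash
echo '[[0,0,0.2,0,0.041],[0,0,0.2,0,0.041],[0,0,0.2,0,0.041],[0,0,-8,0,0.041]]' > mv.in && python3 drive.py mv.in; echo '[[0,0,-8,0,0.05],[0,0,-16,0,0.06],[0,0,-22,0,0.06],[0,0,-22,0,0.06]]' > mv.in && python3 drive.py mv.in
python3 - <<'E'
from h import *
i=bot.camera_info('wrist');im=bot.camera('wrist');o=bot.get_obs();cv2.imwrite('pics/w4.png',im);t=bot.camera('top');cv2.imwrite('pics/t4.png',t);it=bot.camera_info('top')
print(pend(im,i,proj(i,tray(-.037,.032,.013)),40,.013))
for n,p in zip('BCD',[(.4214,-.1664,.009),(.3585,.278,.009),(.4231,.1778,.009)]):
    try:
        u=proj(it,p);r=pend(t,it,u,14);print(n,u,r)
    except Exception as e: print(n,e)
w=np.array([.3585,.278,.060]);print(rel(w,130.6-90))
E
```

```text
time: 6.5
ee_pos: [0.4879, 0.3963, 0.0685]
tcp_rot: [-179.5, 0.4, 92.6]
wrist_force: [0.8, 0.0, -0.4]
opening: 0.0409
grasp_force: 0.0
time: 6.83
ee_pos: [0.4923, 0.4, 0.194]
tcp_rot: [179.5, -0.4, 92.6]
wrist_force: [0.7, 1.8, 1.1]
opening: 0.0601
grasp_force: 0.0
(array([313.86134454, 228.89495798]), array([0.49161639, 0.40030586, 0.013     ]), np.float64(-85.94695525530132), np.int32(714), 56)
B [421.77679742 330.81672391] (array([422.13, 330.67]), array([ 0.42178388, -0.16719071,  0.009     ]), np.float64(-58.88652387837676), np.int32(100), 7)
C [224.33312237 345.49296874] (array([224.94230769, 345.31730769]), array([0.35898219, 0.27666456, 0.009     ]), np.float64(131.999552576681), np.int32(104), 7)
D [270.91117163 319.82088063] (array([270.97938144, 319.74226804]), array([0.42328829, 0.1776599 , 0.009     ]), np.float64(-50.02800791418609), np.int32(97), 6)
(array([-0.1153, -0.1387,  0.127 ]), np.float64(-37.9614198729239), np.float64(126.4535114436979))
```

Pendant A is in the tray at the planned slot, and the others haven't moved. Next is C.

Scaled: -0.1387 m is -27.74, -0.1153 m is -23.06, -35 degrees is -17.5.

```bash
echo '[[-4.8,-5.8,0,-3.5,0.06],[-9.6,-11.6,0,-7,0.06],[-14.4,-17.4,4,-10.5,0.06],[-19.2,-23.2,8,-14,0.06],[-23.06,-27.74,12,-17.5,0.06]]' > mv.in && python3 drive.py mv.in; echo '[[0,0,4,-1.5,0.06],[0,0,6,-1.5,0.06],[0,0,8,-1.5,0.06],[0,0,8,-1.5,0.06]]' > mv.in && python3 drive.py mv.in
python3 - <<'E'
from h import *
i=bot.camera_info('wrist');im=bot.camera('wrist')
r=pend(im,i,proj(i,(.3585,.278,.009)),50);print(r);w=r[1].copy();w[2]=.0315;print(rel(w,r[2]+90))
E
```

```text
time: 7.35
ee_pos: [0.3554, 0.2755, 0.1233]
tcp_rot: [-179.9, 0.0, 128.0]
wrist_force: [0.0, 0.1, -0.1]
opening: 0.0597
grasp_force: 0.0
time: 7.68
ee_pos: [0.3572, 0.277, 0.0834]
tcp_rot: [-179.8, -0.0, 130.5]
wrist_force: [-0.9, -0.6, 0.6]
opening: 0.0598
grasp_force: 0.0
(array([320.39142091, 270.85120643]), array([0.35866116, 0.27843658, 0.009     ]), np.float64(132.47804571229332), np.int32(1492), 124)
(array([0.0001, 0.0016, 0.053 ]), np.float64(-1.941840572054332), np.float64(87.2604603683142))
```

```bash
echo '[[0,0.32,5,-1,0.05],[0,0.32,9,-1,0.05],[0,0.32,10.4,-1,0.05],[0,0.32,10.4,-1,0.05]]' > mv.in && python3 drive.py mv.in; echo '[[0,0,0,0,0.02],[0,0,0,0,0.02],[0,0,0,0,0.02],[0,0,0,0,0.02]]' > mv.in && python3 drive.py mv.in; echo '[[0,0,-8,0,0.02],[0,0,-14,0,0.02],[0,0,-14,0,0.02]]' > mv.in && python3 drive.py mv.in
python3 - <<'E'
from h import *
i=bot.camera_info('wrist');im=bot.camera('wrist');o=bot.get_obs()
print(pend(im,i,proj(i,o['ee_pos']-[0,0,.02]),60,o['ee_pos'][2]-.022))
print(rel(tray(-.037,-.032,.09),2.9))
E
```

```text
time: 8.07
ee_pos: [0.3584, 0.2781, 0.0323]
tcp_rot: [-179.9, -0.0, 132.6]
wrist_force: [-0.5, -0.4, 0.4]
opening: 0.0501
grasp_force: 0.0
time: 8.4
ee_pos: [0.3592, 0.2787, 0.0344]
tcp_rot: [179.9, 0.0, 132.6]
wrist_force: [0.4, 0.0, -0.2]
opening: 0.02
grasp_force: 0.0
time: 8.65
ee_pos: [0.3608, 0.2798, 0.1097]
tcp_rot: [179.5, 0.0, 132.6]
wrist_force: [0.7, 0.4, 0.3]
opening: 0.0198
grasp_force: 0.0
(array([311.48667602, 262.87517532]), array([0.34429153, 0.29486153, 0.08513453]), np.float64(-16.960610518260975), np.int32(713), 2)
(array([-0.0496,  0.1358,  0.018 ]), np.float64(39.72137620201093), np.float64(85.17777075178898))
```

The fingers closed above C, because the TCP settled at 34 mm. I'll relocate C and go lower.

```bash
echo '[[0,0,0,0,0.055],[0,0,0,0,0.055],[0,0,0,0,0.055],[0,0,0,0,0.055]]' > mv.in && python3 drive.py mv.in | sed -n 2p
python3 - <<'E'
from h import *
i=bot.camera_info('wrist');im=bot.camera('wrist')
r=pend(im,i,proj(i,(.3585,.278,.009)),50);print(r);w=r[1].copy();w[2]=.0255;print(rel(w,r[2]+90))
E
```

```text
ee_pos: [0.3583, 0.2779, 0.1024]
(array([317.75596184, 260.05325914]), array([0.35858255, 0.27853705, 0.009     ]), np.float64(132.14655630323014), np.int32(1258), 109)
(array([0.0003, 0.0006, 0.077 ]), np.float64(0.4787480685982928), np.float64(85.17399668013056))
```

```bash
echo '[[0.06,0.12,6,0,0.055],[0.06,0.12,12,0,0.05],[0.06,0.12,14.8,0,0.05],[0.06,0.12,14.8,0,0.05],[0.06,0.12,14.8,0,0.05]]' > mv.in && python3 drive.py mv.in; echo '[[0,0,0,0,0.02],[0,0,0,0,0.02],[0,0,0,0,0.02],[0,0,0,0,0.02],[0,0,0,0,0.02]]' > mv.in && python3 drive.py mv.in
```

```text
time: 9.5
ee_pos: [0.3584, 0.2785, 0.0288]
tcp_rot: [-179.9, -0.0, 132.6]
wrist_force: [-0.6, -1.4, 1.1]
opening: 0.0497
grasp_force: 0.0
time: 9.92
ee_pos: [0.3597, 0.2794, 0.031]
tcp_rot: [179.9, 0.0, 132.6]
wrist_force: [-1.0, -0.3, 5.7]
opening: 0.0286
grasp_force: 39.0
```

Scaled: -0.08 m is -16, -0.04 m is -8.

```bash
echo '[[0,0,-8,0,0.02],[0,0,-16,0,0.02],[0,0,-16,0,0.02],[0,0,-16,0,0.02],[0,0,-16,0,0.02]]' > mv.in && python3 drive.py mv.in
python3 - <<'E'
from h import *
print(rel(tray(-.037,-.032,.11),2.9))
E
```

```text
time: 10.33
ee_pos: [0.3592, 0.279, 0.1098]
tcp_rot: [179.9, 0.0, 132.6]
wrist_force: [-0.0, 0.4, -0.7]
opening: 0.0283
grasp_force: 39.5
(array([-5.01e-02,  1.37e-01, -1.00e-04]), np.float64(39.72734632941824), np.float64(85.21545217603281))
```

```bash
echo '[[-2.6,6.8,0,3.5,0.02],[-5,13.6,0,7,0.02],[-7.6,20.6,0,10.5,0.02],[-10.02,27.4,0,14,0.02],[-10.02,27.4,0,17.5,0.02]]' > mv.in && python3 drive.py mv.in; echo '[[0,0,2,2.25,0.02],[0,0,4,2.25,0.02],[0,0,4,2.25,0.02]]' > mv.in && python3 drive.py mv.in
python3 - <<'E'
from h import *
print(rel(tray(-.037,-.032,.036),2.9))
E
```

```text
time: 10.75
ee_pos: [0.4973, 0.3359, 0.105]
tcp_rot: [-179.8, 0.1, 97.2]
wrist_force: [-0.1, -0.2, -1.2]
opening: 0.0282
grasp_force: 39.6
time: 11.0
ee_pos: [0.4923, 0.3338, 0.0856]
tcp_rot: [-179.7, 0.2, 93.3]
wrist_force: [0.2, -0.3, -0.9]
opening: 0.0283
grasp_force: 39.6
(array([0.0012, 0.0018, 0.0496]), np.float64(0.381667905802928), np.float64(120.85871952059844))
```

```bash
echo '[[0,0.1,4,0,0.02],[0,0.1,8,0,0.02],[0,0.1,10.4,0,0.02],[0,0.1,10.6,0,0.02],[0,0.1,10.6,0,0.02]]' > mv.in && python3 drive.py mv.in|head -4; echo '[[0,0,0,0,0.041],[0,0,0,0,0.041],[0,0,0,0,0.041],[0,0,-6,0,0.041],[0,0,-12,0,0.041]]' > mv.in && python3 drive.py mv.in|head -4;echo '[[0,0,-8,0,0.06],[0,0,-16,0,0.06],[0,0,-16,0,0.06],[0,0,-16,0,0.06]]' > mv.in && python3 drive.py mv.in
python3 - <<'E'
from h import *
i=bot.camera_info('wrist');im=bot.camera('wrist');t=bot.camera('top');it=bot.camera_info('top');cv2.imwrite('pics/w5.png',im)
print(pend(im,i,proj(i,tray(-.037,.032,.013)),40,.013))
print(pend(im,i,proj(i,tray(-.037,-.032,.013)),40,.013), tray(-.037,-.032,0))
for n,p in zip('BD',[(.4214,-.1664,.009),(.4231,.1778,.009)]):
    print(n,pend(t,it,proj(it,p),14))
print(rel((.4233,.177,.10),-48+90))
E
```

```text
time: 11.42
ee_pos: [0.4935, 0.3345, 0.0359]
tcp_rot: [-179.9, 0.0, 93.2]
wrist_force: [-0.3, -0.1, 0.5]
time: 11.83
ee_pos: [0.4933, 0.3342, 0.096]
tcp_rot: [-179.9, 0.1, 93.1]
wrist_force: [1.4, 0.3, -0.9]
time: 12.17
ee_pos: [0.4953, 0.3356, 0.1801]
tcp_rot: [179.7, -0.2, 93.1]
wrist_force: [0.2, 0.3, -1.2]
opening: 0.0602
grasp_force: 0.0Traceback (most recent call last):
  File "<stdin>", line 3, in <module>
  File "h.py", line 23, in pend
    n,l,s,ce=cv2.connectedComponentsWithStats(m);j=1+np.argmax(s[1:,4]);u=ce[j];w=atz(i,u,z)
                                                     ~~~~~~~~~^^^^^^^^^
    return _wrapfunc(a, 'argmax', axis=axis, out=out, **kwds)
    return bound(*args, **kwds)
ValueError: attempt to get argmax of an empty sequence
```

View pics/w5.png

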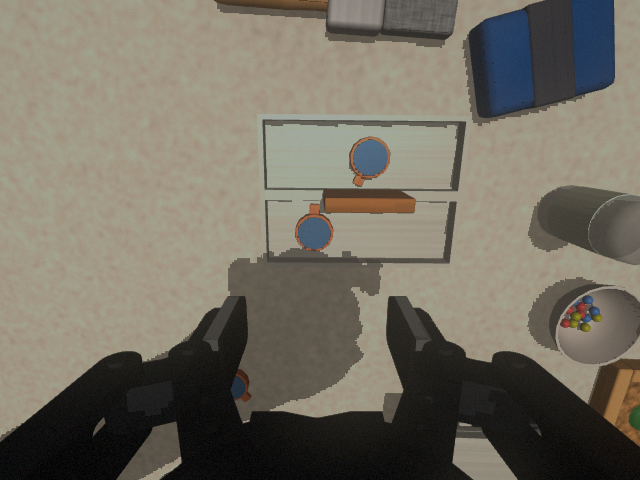

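The view shows that A, in the rear compartment, was knocked to mid-length at (369,158). It is still in the tray, so I'll regrip it and move it back to make room. C is in place at (314,232).

Run:
```python
from h import *
i=bot.camera_info('wrist');im=bot.camera('wrist')
a=pend(im,i,(369,158),40,.013);print(a,'tray xy',R.from_euler('z',-2.9,degrees=True).apply(a[1]-TR[0]))
c=pend(im,i,(314,232),40,.013);print(c,'tray xy',R.from_euler('z',-2.9,degrees=True).apply(c[1]-TR[0]))
w=a[1].copy();w[2]=.07;print(rel(w,4))
```

```text
(array([373.64285714, 155.6252588 ]), array([0.53453849, 0.39827039, 0.013     ]), np.float64(-107.44411938952268), np.int32(966), 70) tray xy [0.00682264 0.02916256 0.013     ]
(array([316.4225, 232.435 ]), array([0.49397842, 0.33528037, 0.013     ]), np.float64(66.57881815352113), np.int32(800), 159) tray xy [-0.03687233 -0.03169474  0.013     ]
(array([0.0615, 0.0443, 0.1052]), np.float64(-0.8661632056576707), np.float64(120.9847337209349))
```

```bash
echo '[[6.2,4.4,4,0,0.045],[12.3,8.86,8,0,0.045],[12.3,8.86,14,0,0.045],[12.3,8.86,19,0,0.045],[12.3,8.86,19,0,0.045]]' > mv.in && python3 drive.py mv.in|head -3
python3 - <<'E'
from h import *
i=bot.camera_info('wrist');im=bot.camera('wrist')
a=pend(im,i,proj(i,(.5345,.3983,.013)),60,.013);print(a)
w=a[1].copy();w[2]=.033;print(rel(w,4))
E
```

```text
time: 12.73
ee_pos: [0.5322, 0.3969, 0.0728]
tcp_rot: [-179.4, 0.4, 93.2]
(array([322.05607477, 278.24738868]), array([0.53448438, 0.3980503 , 0.013     ]), np.float64(-106.73207259546201), np.int32(1819), 181)
(array([0.0009, 0.0018, 0.0436]), np.float64(-0.8593280344832124), np.float64(123.55749170607712))
```

Scaled: 0.044 m is 8.8, 0.025 m is 5.

```bash
echo '[[0.1,0.1,5,0,0.045],[0.1,0.1,8.8,0,0.045],[0.1,0.1,8.8,0,0.045],[0.1,0.1,8.8,0,0.045]]' > mv.in && python3 drive.py mv.in|head -4; echo '[[0,0,0,0,0.02],[0,0,0,0,0.02],[0,0,0,0,0.02],[0,0,0,0,0.02],[0,0,0,0,0.02]]' > mv.in && python3 drive.py mv.in
```

```text
time: 13.12
ee_pos: [0.5353, 0.3988, 0.0383]
tcp_rot: [-180.0, 0.0, 93.1]
wrist_force: [0.0, -0.0, 1.6]
time: 13.53
ee_pos: [0.5358, 0.3994, 0.0383]
tcp_rot: [179.9, -0.0, 93.1]
wrist_force: [0.1, -1.1, 3.2]
opening: 0.0202
grasp_force: 1.7
```

```bash
echo '[[0,0,-2,0,0.045],[0,0,-2,0,0.045],[0,0,-2,0,0.045],[0,0,-1,0,0.045],[0,0,1.2,0,0.045]]' > mv.in && python3 drive.py mv.in|head -4; echo '[[0,0,0,0,0.045],[0,0,0,0,0.045],[0,0,0,0,0.045]]' > mv.in && python3 drive.py mv.in
python3 - <<'E'
from h import *
i=bot.camera_info('wrist');im=bot.camera('wrist')
a=pend(im,i,proj(i,(.5345,.3983,.013)),60,.013);print(a)
print(rel(a[1],4))
E
```

```text
time: 13.95
ee_pos: [0.5361, 0.3996, 0.0321]
tcp_rot: [179.9, -0.1, 93.1]
wrist_force: [0.1, 0.6, 0.4]
time: 14.2
ee_pos: [0.5353, 0.399, 0.0307]
tcp_rot: [-179.9, 0.0, 93.1]
wrist_force: [0.4, 0.5, -0.7]
opening: 0.0451
grasp_force: 0.0
(array([314.57982301, 320.19929204]), array([0.53440275, 0.39791108, 0.013     ]), np.float64(-102.16407282008912), np.int32(2825), 363)
(array([-0.0011, -0.0011,  0.0181]), np.float64(-0.8751494163104496), np.float64(123.57275307265748))
```

Careful with the scale: shifts go in units of 5 mm and turns go in units of 2 degrees. That gives: -0.002 m is -0.4, -0.001 m is -0.2.

```bash
echo '[[0,0,-0.2,0,0.02],[0,0,-0.4,0,0.02],[0,0,-0.4,0,0.02],[0,0,-0.4,0,0.02],[0,0,-0.4,0,0.02]]' > mv.in && python3 drive.py mv.in; echo '[[0,0,-2.4,0,0.02],[0,0,-5,0,0.02],[0,-6,-5,0,0.02],[0,-8.7,-5,0,0.02],[0,-8.7,-5,0,0.02]]' > mv.in && python3 drive.py mv.in;python3 - <<'E'
from h import *
print(rel(tray(-.037,.031,.036),2.9))
E
```

```text
time: 14.67
ee_pos: [0.5355, 0.3992, 0.0334]
tcp_rot: [180.0, -0.0, 93.1]
wrist_force: [0.3, -0.0, -0.5]
opening: 0.0291
grasp_force: 39.5
time: 15.08
ee_pos: [0.4905, 0.3972, 0.0604]
tcp_rot: [180.0, -0.1, 93.2]
wrist_force: [0.7, -0.0, 0.0]
opening: 0.0289
grasp_force: 39.7
(array([0.0007, 0.0002, 0.0244]), np.float64(0.29464306232034687), np.float64(125.79271404080039))
```

Scaled: 0.025 m is 5, 0.026 m is 5.2.

```bash
echo '[[0,0,3,0,0.02],[0,0,5,0,0.02],[0,0,5.2,0,0.02],[0,0,5.2,0,0.041],[0,0,5.2,0,0.041]]' > mv.in && python3 drive.py mv.in|head -4; echo '[[0,0,0,0,0.041],[0,0,0,0,0.041],[0,0,-6,0,0.041],[0,0,-14,0,0.05],[0,0,-20,0,0.06]]' > mv.in && python3 drive.py mv.in|head -3
python3 - <<'E'
from h import *
t=bot.camera('top');it=bot.camera_info('top');cv2.imwrite('pics/t6.png',t)
for n,p in zip('BD',[(.4214,-.1664,.009),(.4231,.1778,.009)]): print(n,pend(t,it,proj(it,p),14))
print(rel((.4233,.177,.13),-48+90))
E
```

```text
time: 15.5
ee_pos: [0.4924, 0.3968, 0.0327]
tcp_rot: [180.0, 0.0, 93.1]
wrist_force: [0.1, 0.3, 0.5]
time: 15.92
ee_pos: [0.4921, 0.3967, 0.1348]
tcp_rot: [180.0, -0.0, 93.1]
B (array([422.07920792, 330.64356436]), array([ 0.42183557, -0.16707408,  0.009     ]), np.float64(-59.17473658504629), np.int32(101), 7)
D (array([271.        , 319.79591837]), array([0.4231701 , 0.17760237, 0.009     ]), np.float64(-49.666230398861664), np.int32(98), 6)
(array([-0.217 , -0.0825,  0.0099]), np.float64(-38.873974805998046), np.float64(125.75093510791352))
```

Scaled: -0.19 m is -38, -0.152 m is -30.4, -35 degrees is -17.5.

```bash
echo '[[-7.6,-2.8,0,-3.5,0.06],[-15.2,-5.6,0,-7,0.06],[-22.8,-8.6,0,-10.5,0.06],[-30.4,-11.6,0,-14,0.06],[-38,-14.4,0,-17.5,0.06]]' > mv.in && python3 drive.py mv.in|head -3
python3 - <<'E'
from h import *
print(rel((.4233,.177,.085),-48+90))
E
```

```text
time: 16.38
ee_pos: [0.4296, 0.2017, 0.1325]
tcp_rot: [180.0, 0.0, 128.5]
(array([-0.0154, -0.0204,  0.0475]), np.float64(-3.493423882515401), np.float64(76.64214341895676))
```

```bash
echo '[[-3,-4,2,-1.75,0.055],[-3,-4,6,-1.75,0.055],[-3,-4,9.4,-1.75,0.055],[-3,-4,9.4,-1.75,0.055]]' > mv.in && python3 drive.py mv.in|head -3
python3 - <<'E'
from h import *
i=bot.camera_info('wrist');im=bot.camera('wrist')
a=pend(im,i,proj(i,(.4232,.1776,.009)),60);print(a)
w=a[1].copy();w[2]=.028;print(rel(w,a[2]+90))
E
```

```text
time: 16.72
ee_pos: [0.4228, 0.1779, 0.0829]
tcp_rot: [-179.8, -0.1, 131.6]
(array([317.64516129, 270.25345622]), array([0.42270089, 0.17874508, 0.009     ]), np.float64(-49.39676299146992), np.int32(1519), 103)
(array([ 0.0006, -0.0002,  0.0565]), np.float64(0.9934947934567617), np.float64(71.2596778539797))
```

Scaled: 0.0565 m is 11.3, 0.05 m is 10.

```bash
echo '[[0.12,0,6,0,0.055],[0.12,0,10,0,0.05],[0.12,0,11.3,0,0.05],[0.12,0,11.3,0,0.05],[0.12,0,11.3,0,0.05]]' > mv.in && python3 drive.py mv.in|head -3; echo '[[0,0,0,0,0.02],[0,0,0,0,0.02],[0,0,0,0,0.02],[0,0,0,0,0.02],[0,0,0,0,0.02]]' > mv.in && python3 drive.py mv.in;echo '[[0,0,-8,0,0.02],[0,0,-16,0,0.02],[0,0,-16,0,0.02],[0,0,-16,0,0.02]]' > mv.in && python3 drive.py mv.in
python3 - <<'E'
from h import *
print(rel(tray(.037,.030,.11),2.9))
E
```

```text
time: 17.18
ee_pos: [0.4242, 0.1799, 0.0301]
tcp_rot: [180.0, 0.0, 131.6]
time: 17.6
ee_pos: [0.4246, 0.18, 0.0308]
tcp_rot: [179.8, 0.0, 131.6]
wrist_force: [-1.8, 0.1, 7.0]
opening: 0.0286
grasp_force: 38.9
time: 17.93
ee_pos: [0.4254, 0.1802, 0.1123]
tcp_rot: [179.7, 0.1, 131.6]
wrist_force: [0.5, 0.2, -0.4]
opening: 0.0286
grasp_force: 39.5
(array([0.0723, 0.2505, 0.0036]), np.float64(38.73152244409222), np.float64(71.32584066047923))
```

Scaled: 0.192 m is 38.4, 0.154 m is 30.8.

```bash
echo '[[2.2,7.6,0,0,0.02],[4.4,15.4,0,0,0.02],[6.6,23,0,0,0.02],[8.8,30.8,0,0,0.02],[11,38.4,0,0,0.02]]' > mv.in && python3 drive.py mv.in|head -3; echo '[[1.8,6,0,3.5,0.02],[3.4,11.6,0,7,0.02],[3.4,11.6,0,10.5,0.02],[3.4,11.6,0,14,0.02],[3.4,11.6,0,17.5,0.02]]' > mv.in && python3 drive.py mv.in|head -3;  echo '[[0,0,2,1.75,0.02],[0,0,4,1.75,0.02],[0,0,4,1.75,0.02]]' > mv.in && python3 drive.py mv.in|head -3;python3 - <<'E'
from h import *
print(rel(tray(.037,.032,.036),2.9))
E
```

```text
time: 18.35
ee_pos: [0.5312, 0.3497, 0.1079]
tcp_rot: [-180.0, -0.0, 131.6]
time: 18.77
ee_pos: [0.5625, 0.3997, 0.107]
tcp_rot: [-179.9, 0.1, 96.3]
time: 19.02
ee_pos: [0.5617, 0.3986, 0.0855]
tcp_rot: [-179.8, 0.1, 93.3]
(array([0.004 , 0.0033, 0.0495]), np.float64(0.3617320315265573), np.float64(122.09997307131906))
```

Scaled: 0.052 m is 10.4, 0.05 m is 10.

```bash
echo '[[0.6,0.4,4,0,0.02],[0.6,0.4,8,0,0.02],[0.6,0.4,10,0,0.02],[0.6,0.4,10.4,0,0.02],[0.6,0.4,10.4,0,0.02]]' > mv.in && python3 drive.py mv.in|head -4; echo '[[0,0,0,0,0.041],[0,0,0,0,0.041],[0,0,0,0,0.041],[0,0,-6,0,0.041],[0,0,-12,0,0.041]]' > mv.in && python3 drive.py mv.in|head -3;echo '[[-6,0,-8,0,0.06],[-10,0,-16,0,0.06],[-10,0,-20,0,0.06],[-10,0,-20,0,0.06],[-10,0,-20,0,0.06]]' > mv.in && python3 drive.py mv.in|head -3
python3 - <<'E'
from h import *
i=bot.camera_info('wrist');im=bot.camera('wrist');t=bot.camera('top');it=bot.camera_info('top');cv2.imwrite('pics/w7.png',im)
for p in((-.037,.032,.013),(-.037,-.032,.013),(.037,.032,.013)):
    try:
        a=pend(im,i,proj(i,tray(*p)),30,.013);print(p,R.from_euler('z',-2.9,degrees=True).apply(a[1]-TR[0]),a[2:])
    except Exception as e:print(p,'none')
print('B',pend(t,it,proj(it,(.4218,-.1670,.009)),14))
print(rel((.42,.05,.19),31),rel((.4215,-.1668,.09),31))
E
```

```text
time: 19.43
ee_pos: [0.5642, 0.4021, 0.0363]
tcp_rot: [-179.9, 0.0, 93.2]
wrist_force: [0.1, 0.1, 1.3]
time: 19.85
ee_pos: [0.5636, 0.4017, 0.0959]
tcp_rot: [-179.8, 0.1, 93.1]
time: 20.27
ee_pos: [0.5683, 0.3526, 0.2]
tcp_rot: [179.7, -0.1, 93.1]
(-0.037, 0.032, 0.013) [-0.03605344  0.02913686  0.013     ] (np.float64(-111.97992419704869), np.int32(790), 61)
(-0.037, -0.032, 0.013) [-0.03699285 -0.03161323  0.013     ] (np.float64(77.88997790638302), np.int32(663), 258)
(0.037, 0.032, 0.013) [0.03737968 0.03272595 0.013     ] (np.float64(-86.23049119726656), np.int32(790), 61)
B (array([422.07920792, 330.64356436]), array([ 0.42183557, -0.16707408,  0.009     ]), np.float64(-59.17473658504629), np.int32(101), 7)
(array([-0.2941, -0.1635,  0.0063]), np.float64(-27.865120208977658), np.float64(118.73094819805233)) (array([-0.5106, -0.1738,  0.1063]), np.float64(-27.865120208977658), np.float64(118.73094819805233))
```

```bash
echo '[[-6.6,-4.8,0,0,0.06],[-13.2,-9.6,0,0,0.06],[-20,-14.4,0,0,0.06],[-26.6,-19.2,0,0,0.06],[-33.2,-24,0,0,0.06]]' > mv.in && python3 drive.py mv.in|head -3; echo '[[-8.2,-1,0,0,0.06],[-16.4,-2,0,0,0.06],[-24.6,-3,0,0,0.06],[-32.8,-4,0,0,0.06],[-41,-5,0,0,0.06]]' > mv.in && python3 drive.py mv.in|head -3; echo '[[-8,-1.6,0,-3.5,0.06],[-16,-3.2,0,-7,0.06],[-24,-4.8,0,-10.5,0.06],[-28,-5.6,0,-14,0.06],[-28,-5.6,0,-14,0.06]]' > mv.in && python3 drive.py mv.in|head -3
python3 - <<'E'
from h import *
i=bot.camera_info('wrist');im=bot.camera('wrist')
a=pend(im,i,proj(i,(.4216,-.1668,.009)),60);print(a)
w=a[1].copy();w[2]=.09;print(rel(w,a[2]+90))
E
```

```text
time: 20.78
ee_pos: [0.4546, 0.179, 0.1946]
tcp_rot: [-179.8, 0.1, 93.2]
time: 21.2
ee_pos: [0.4417, -0.0272, 0.1954]
tcp_rot: [-179.9, -0.0, 93.2]
time: 21.62
ee_pos: [0.4212, -0.1705, 0.195]
tcp_rot: [-179.9, -0.1, 121.3]
(array([319.07890961, 222.27833572]), array([ 0.42070775, -0.16612066,  0.009     ]), np.float64(-57.79641669125658), np.int32(697), 41)
(array([0.003 , 0.0014, 0.105 ]), np.float64(-0.7824323815051315), np.float64(36.68526205172204))
```

Scaled: 0.105 m is 21, 0.08 m is 16.

```bash
echo '[[0.6,0.28,8,0,0.055],[0.6,0.28,16,0,0.055],[0.6,0.28,21,0,0.055],[0.6,0.28,21,0,0.055],[0.6,0.28,21,0,0.055]]' > mv.in && python3 drive.py mv.in|head -3;  python3 - <<'E'
from h import *
i=bot.camera_info('wrist');im=bot.camera('wrist')
a=pend(im,i,proj(i,(.4216,-.1668,.009)),60);print(a)
w=a[1].copy();w[2]=.028;print(rel(w,a[2]+90))
E
```

```text
time: 22.08
ee_pos: [0.4212, -0.1628, 0.0906]
tcp_rot: [-179.9, -0.2, 121.1]
(array([313.43813683, 271.79694323]), array([ 0.42092529, -0.16629422,  0.009     ]), np.float64(-58.21188817215733), np.int32(1374), 91)
(array([-0.0019, -0.0027,  0.0644]), np.float64(-0.655954345503801), np.float64(37.72261540800122))
```

```bash
echo '[[-0.3,-0.4,6,0,0.055],[-0.3,-0.4,11,0,0.05],[-0.3,-0.4,12.5,0,0.05],[-0.3,-0.4,12.5,0,0.05],[-0.3,-0.4,12.5,0,0.05]]' > mv.in && python3 drive.py mv.in|head -3; echo '[[0,0,0,0,0.02],[0,0,0,0,0.02],[0,0,0,0,0.02],[0,0,0,0,0.02],[0,0,0,0,0.02]]' > mv.in && python3 drive.py mv.in;echo '[[0,0,-8,0,0.02],[0,0,-16,0,0.02],[0,0,-24,0,0.02],[0,0,-30,0,0.02],[0,0,-30,0,0.02]]' > mv.in && python3 drive.py mv.in
python3 - <<'E'
from h import *
print(rel((.44,0.05,.18),2.9),rel(tray(.037,-.029,.15),2.9))
E
```

```text
time: 22.55
ee_pos: [0.422, -0.1663, 0.0311]
tcp_rot: [179.9, 0.1, 121.1]
time: 22.97
ee_pos: [0.4224, -0.1666, 0.0317]
tcp_rot: [179.9, 0.1, 121.1]
wrist_force: [-2.3, 1.2, 7.8]
opening: 0.0284
grasp_force: 38.8
time: 23.38
ee_pos: [0.4234, -0.1671, 0.1872]
tcp_rot: [179.6, 0.5, 121.1]
wrist_force: [-0.4, 0.8, -0.1]
opening: 0.028
grasp_force: 39.4
(array([0.1773, 0.1264, 0.0065]), np.float64(28.224621026170468), np.float64(37.34154073529907)) (array([0.3613, 0.3862, 0.0366]), np.float64(28.224621026170468), np.float64(37.34154073529907))
```

Scaled: 0.17 m is 34, 0.136 m is 27.2.

```bash
echo '[[6.8,4.8,0,0,0.02],[13.6,9.6,0,0,0.02],[20.4,14.4,0,0,0.02],[27.2,19.4,0,0,0.02],[34,24.4,0,0,0.02]]' > mv.in && python3 drive.py mv.in|head -3; echo '[[4.6,6.6,0,0,0.02],[9.2,13.2,0,0,0.02],[14,20,0,0,0.02],[18.6,26.6,0,0,0.02],[23.2,33.2,0,0,0.02]]' > mv.in && python3 drive.py mv.in|head -3; echo '[[4.6,6,0,3.5,0.02],[9.2,12,2,7,0.02],[14,18,4,10.5,0.02],[14,18,6,14,0.02],[14,18,6,14,0.02]]' > mv.in && python3 drive.py mv.in|head -3
python3 - <<'E'
from h import *
print(rel(tray(.037,-.029,.08),2.9))
E
```

```text
time: 23.8
ee_pos: [0.4375, 0.0431, 0.1804]
tcp_rot: [179.9, 0.1, 121.1]
time: 24.22
ee_pos: [0.5202, 0.2288, 0.1802]
tcp_rot: [179.9, 0.0, 121.2]
time: 24.63
ee_pos: [0.56, 0.3343, 0.1461]
tcp_rot: [-179.8, 0.1, 92.9]
(array([0.0071, 0.0083, 0.0661]), np.float64(0.033900335023048456), np.float64(117.90557602404479))
```

Scaled: 0.066 m is 13.2, 0.03 m is 6.

```bash
echo '[[1.2,1.4,6,0,0.02],[1.2,1.4,13.2,0,0.02],[1.2,1.4,13.2,0,0.02],[1.2,1.4,13.2,0,0.02]]' > mv.in && python3 drive.py mv.in|head -3
python3 - <<'E'
from h import *
print(rel(tray(.037,-.029,.036),2.9))
E
```

```text
time: 24.97
ee_pos: [0.5663, 0.3379, 0.0832]
tcp_rot: [-179.9, 0.1, 93.2]
(array([0.0038, 0.0017, 0.0472]), np.float64(0.34475883086635406), np.float64(117.58424870664192))
```

```bash
echo '[[0.4,0.2,4,0,0.02],[0.4,0.2,8,0,0.02],[0.4,0.2,9.6,0,0.02],[0.4,0.2,9.6,0,0.02],[0.4,0.2,9.6,0,0.02]]' > mv.in && python3 drive.py mv.in|head -4; echo '[[0,0,0,0,0.041],[0,0,0,0,0.041],[0,0,0,0,0.041],[0,0,-6,0,0.041],[0,0,-12,0,0.041]]' > mv.in && python3 drive.py mv.in|head -3;echo '[[-4,-8,-8,0,0.06],[-4,-8,-16,0,0.06],[-4,-8,-20,0,0.06],[-4,-8,-20,0,0.06],[-4,-8,-20,0,0.06]]' > mv.in && python3 drive.py mv.in|head -3
python3 - <<'E'
from h import *
i=bot.camera_info('wrist');im=bot.camera('wrist');cv2.imwrite('pics/w8.png',im);np.save('w8.npy',i['extrinsics']);cv2.imwrite('pics/t8.png',bot.camera('top'));
E
```

```text
time: 25.38
ee_pos: [0.5688, 0.3413, 0.0378]
tcp_rot: [179.9, -0.1, 93.2]
wrist_force: [-0.1, -0.9, 0.4]
time: 25.8
ee_pos: [0.567, 0.3406, 0.0944]
tcp_rot: [-179.8, 0.1, 93.1]
time: 26.22
ee_pos: [0.53, 0.3196, 0.1986]
tcp_rot: [179.7, -0.1, 93.1]
```

View pics/w8.png

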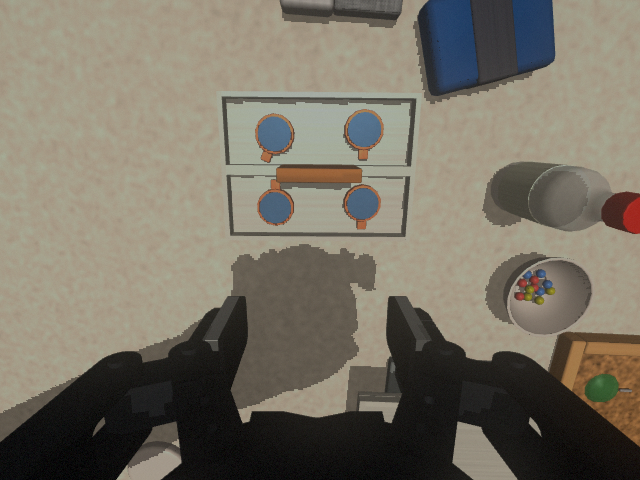

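All four pendants lie in the tray, two per compartment, and the handle runs from (277,168) to (362,182). Next I'll localise the machine from a zoomed top crop plus a scene crop.

Run:
```python
from h import *
i=bot.camera_info('wrist');i['extrinsics']=np.load('w8.npy')
H=np.array([atz(i,c,.065) for c in((277,167.5),(362,169),(362,182.5),(277,182))]);print(H.mean(0).round(4),np.degrees(np.arctan2(*(H[1]-H[0])[1::-1])),H.round(4))
w=tray(0,0,.11);print(rel(w,92.9))
T=cv2.imread('pics/t8.png');S=cv2.imread('pics/scene0.png')
a=cv2.resize(T[145:320,265:455],None,fx=4,fy=3.4285714*1.0,interpolation=cv2.INTER_CUBIC)
a=cv2.resize(T[150:295,265:455],None,fx=4.2,fy=4.1379,interpolation=cv2.INTER_CUBIC)
a=cv2.resize(T[150:293,265:455],None,fx=4.2,fy=4.2,interpolation=cv2.INTER_CUBIC);print(a.shape)
cv2.imwrite('pics/m8.png',a[:600,:800])
```

```text
[0.53  0.369 0.065] 2.079076047203779 [[0.5002 0.3727 0.065 ]
 [0.5592 0.3749 0.065 ]
 [0.56   0.3656 0.065 ]
 [0.5005 0.3628 0.065 ]]
(array([0.0496, 0.0027, 0.085 ]), np.float64(-89.76732597521325), np.float64(117.95656231865948))
(601, 798, 3)
```

View pics/m8.png

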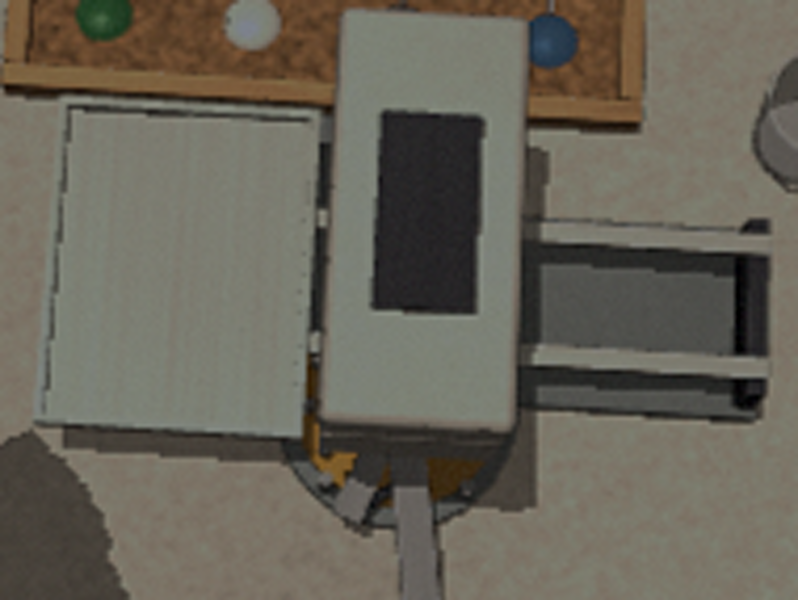

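The crop shows the hood top corners at (343,10), (528,18), (516,432) and (320,420). The carriage lip corners are at (63,96), (322,108), (304,438) and (36,424), and the lever arm points down at (418,540).

Run:
```python
from h import *
it=bot.camera_info('top');c=lambda L:np.array(L)/4.2+[265,150]
def rep(n,L,z):
    W=np.array([atz(it,u,z) for u in c(L)]);print(n,W.mean(0).round(4),W.round(4).tolist())
    f=lambda a,b:(np.degrees(np.arctan2(*(W[a]-W[b])[1::-1])).round(2),np.hypot(*(W[a]-W[b])[:2]).round(4))
    print('  x-edges',f(0,3),f(1,2),' y-edges',f(0,1),f(3,2));return W.mean(0)
h=rep('hood',[(343,10),(528,18),(516,432),(320,420)],.189)
b=rep('bed',[(63,96),(322,108),(304,438),(36,424)],.065)
for yw in (-2,-3,-4,):
    r=R.from_euler('z',yw,degrees=True);print(yw,'axis from hood',h-r.apply([.06,0,0]),'bed->axis',b-r.apply([.06,.125,0]))
print(atz(it,(367,304),.1),proj(it,(.4638,-.0323,.1)))
```

```text
hood [ 0.6631 -0.0144  0.189 ] [[0.7667, 0.0323, 0.189], [0.7685, -0.0594, 0.189], [0.5588, -0.062, 0.189], [0.5585, 0.0314, 0.189]]
  x-edges (np.float64(0.24), np.float64(0.2082)) (np.float64(0.71), np.float64(0.2096))  y-edges (np.float64(91.13), np.float64(0.0917)) (np.float64(90.23), np.float64(0.0934))
bed [0.6658 0.1086 0.065 ] [[0.7571, 0.1804, 0.065], [0.7595, 0.0378, 0.065], [0.5743, 0.0365, 0.065], [0.5724, 0.1795, 0.065]]
  x-edges (np.float64(0.28), np.float64(0.1847)) (np.float64(0.41), np.float64(0.1853))  y-edges (np.float64(90.98), np.float64(0.1427)) (np.float64(90.77), np.float64(0.1431))
-2 axis from hood [ 0.60314921 -0.01234367  0.189     ] bed->axis [ 0.60149831 -0.01427607  0.065     ]
-3 axis from hood [ 0.60319489 -0.01129748  0.189     ] bed->axis [ 0.59936443 -0.01313472  0.065     ]
-4 axis from hood [ 0.60325882 -0.01025225  0.189     ] bed->axis [ 0.5972508 -0.0119563  0.065    ]
[ 0.46380206 -0.03230104  0.1       ] [366.9994644  304.00093553]
```

Scaled: 0.0496 m is 9.92, 0.0027 m is 0.54, -28 degrees is -14.

```bash
echo '[[4.96,0.28,0,-3.5,0.05],[9.92,0.54,0,-7,0.05],[9.92,0.54,2,-10.5,0.05],[9.92,0.54,4,-14,0.05],[9.92,0.54,4,-17.5,0.05]]' > mv.in && python3 drive.py mv.in|head -3; echo '[[0,0,0,-3.5,0.05],[0,0,0,-7,0.05],[0,0,0,-10.5,0.05],[0,0,0,-14,0.05],[0,0,0,-17.5,0.05]]' > mv.in && python3 drive.py mv.in|head -3;echo '[[0,0,0,-3.5,0.05],[0,0,0,-7,0.05],[0,0,0,-10,0.05],[0,0,0,-10,0.05],[0,0,0,-10,0.05]]' > mv.in && python3 drive.py mv.in|head -3
python3 - <<'E'
from h import *
i=bot.camera_info('wrist');im=bot.camera('wrist');cv2.imwrite('pics/w9.png',im);np.save('w9.npy',i['extrinsics']);print(rel(tray(0,0,.062),92.9))
h=cv2.cvtColor(im,cv2.COLOR_BGR2HSV);print([proj(i,tray(x,y,.065)).round(1).tolist() for x,y in((-.03,.005),(.03,.005),(.03,-.005),(-.03,-.005))])
m=cv2.inRange(h,(3,110,90),(18,255,255));n,l,s,c=cv2.connectedComponentsWithStats(m)
for j in range(1,n):
    if s[j,4]>400: print(s[j],c[j],cv2.minAreaRect(np.argwhere(l==j)[:,::-1].astype(np.float32)))
E
```

```text
time: 26.73
ee_pos: [0.5282, 0.3687, 0.171]
tcp_rot: [-179.7, -0.0, 128.5]
time: 27.15
ee_pos: [0.5289, 0.3685, 0.1733]
tcp_rot: [-179.9, -0.1, 163.5]
time: 27.57
ee_pos: [0.529, 0.3686, 0.1739]
tcp_rot: [-179.9, -0.1, -177.1]
(array([-0.0003,  0.0002,  0.1121]), np.float64(0.015101216594530342), np.float64(31.95608783588027))
[[324.6, 209.1], [324.1, 294.7], [309.7, 294.7], [309.1, 209.1]]
[ 482   91   45  113 2690] [504.25873606 144.85464684] ((503.8248291015625, 145.82830810546875), (25.813377380371094, 114.8055648803711), 11.94417667388916)
[310 210  15  85 995] [318.06030151 253.74271357] ((316.9999694824219, 252.0), (13.999998092651367, 83.99998474121094), 0.0)
```

The handle top is within 1 px of its prediction, so I'll descend and grip.

Scaled: 0.11 m is 22, 0.08 m is 16.

```bash
echo '[[0,0,8,0,0.05],[0,0,16,0,0.05],[0,0,22,0,0.05],[0,0,22,0,0.05]]' > mv.in && python3 drive.py mv.in 80|head -4; echo '[[0,0,0,0,0],[0,0,0,0,0],[0,0,0,0,0],[0,0,0,0,0],[0,0,0,0,0]]' > mv.in && python3 drive.py mv.in; echo '[[0,0,0,0,0],[0,0,0,0,0]]' > mv.in && python3 drive.py mv.in
python3 - <<'E'
from h import *
print(rel(tray(0,0,.062),92.9))
E
```

```text
time: 27.95
ee_pos: [0.5262, 0.3667, 0.0576]
tcp_rot: [-179.7, -0.5, -177.0]
wrist_force: [-1.0, -0.3, -1.1]
time: 28.37
ee_pos: [0.5305, 0.3697, 0.0685]
tcp_rot: [179.9, 0.2, -176.9]
wrist_force: [-0.9, -0.8, 6.3]
opening: 0.0083
grasp_force: 79.9
time: 28.53
ee_pos: [0.5305, 0.3697, 0.0685]
tcp_rot: [179.9, 0.2, -176.9]
wrist_force: [-0.8, -0.2, 6.6]
opening: 0.0082
grasp_force: 79.9
(array([ 0.0013, -0.0008,  0.0065]), np.float64(0.20675212305467028), np.float64(31.76777536309503))
```

Scaled: -0.1 m is -20, -0.075 m is -15.

```bash
echo '[[0,0,-3,0,0],[0,0,-6,0,0],[0,0,-10,0,0],[0,0,-15,0,0],[0,0,-20,0,0]]' > mv.in && python3 drive.py mv.in|head -4;echo '[[0,0,0,0,0],[0,0,0,0,0],[0,0,0,0,0]]' > mv.in && python3 drive.py mv.in
python3 - <<'E'
from h import *
im=bot.camera('wrist');cv2.imwrite('pics/w10.png',im);print(rel((.58,.20,.175),92.9),rel((.6658,.1086,.17),90.6))
E
```

```text
time: 28.95
ee_pos: [0.5291, 0.3687, 0.1669]
tcp_rot: [180.0, -0.0, -176.9]
wrist_force: [1.1, -0.2, -3.9]
time: 29.2
ee_pos: [0.5291, 0.3688, 0.1645]
tcp_rot: [-180.0, -0.0, -176.9]
wrist_force: [-0.3, -0.2, -5.4]
opening: 0.0084
grasp_force: 78.3
(array([-0.0419, -0.1711, -0.0111]), np.float64(0.2179598442045858), np.float64(31.752962095921532)) (array([-0.1226, -0.267 , -0.0062]), np.float64(2.517959844204597), np.float64(31.752962095921532))
```

View pics/w10.png

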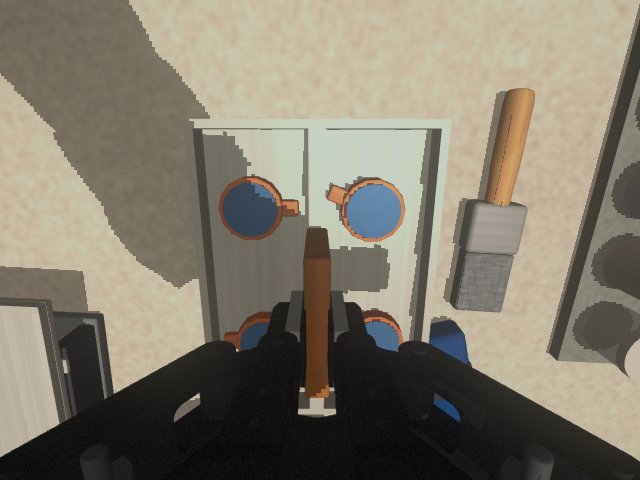

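The tray hangs level, with all four pendants in it and the handle centred between the pads at (317,320). Next I'll carry it smoothly toward the carriage.

```bash
echo '[[-0.8,-3.6,-0.6,0,0],[-2.4,-10,-1.2,0,0],[-4.4,-18,-2,0,0],[-6.4,-26,-2,0,0],[-8.4,-33,-2,0,0]]' > mv.in && python3 drive.py mv.in|head -4; echo '[[-4.4,-6,0,0.5,0],[-8.8,-11.6,0,1.25,0],[-12.8,-16,0,1.25,0],[-14.4,-17.6,0,1.25,0],[-14.4,-17.6,0,1.25,0]]' > mv.in && python3 drive.py mv.in|head -4;echo '[[0,0,0,0,0],[0,0,0,0,0],[0,0,0,0,0]]' > mv.in && python3 drive.py mv.in
python3 - <<'E'
from h import *
i=bot.camera_info('wrist');im=bot.camera('wrist');cv2.imwrite('pics/w11.png',im);np.save('w11.npy',i['extrinsics']);t=bot.camera('top');cv2.imwrite('pics/t11.png',t);cv2.imwrite('pics/s11.png',bot.camera('scene'))
print(rel((.6658,.1086,.17),90.6))
E
```

```text
time: 29.67
ee_pos: [0.5799, 0.2042, 0.1739]
tcp_rot: [-179.9, -0.1, -176.9]
wrist_force: [1.3, -0.3, -4.9]
time: 30.08
ee_pos: [0.6579, 0.12, 0.1728]
tcp_rot: [-179.9, -0.2, -179.5]
wrist_force: [-1.5, -0.3, -4.8]
time: 30.33
ee_pos: [0.6561, 0.1235, 0.1749]
tcp_rot: [180.0, -0.1, -179.3]
wrist_force: [-0.1, -0.5, -3.5]
opening: 0.0086
grasp_force: 78.6
(array([-0.0092, -0.0149,  0.0055]), np.float64(0.10103084888733349), np.float64(9.939561487293616))
```

View pics/w11.png

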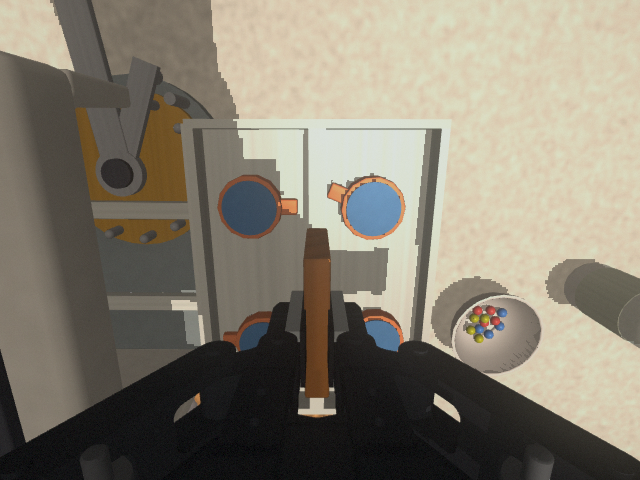

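The wrist view shows the tray over the carriage with the hub at (118,173). I'll cross-check the bed position against earlier wrist frames and the hub.

Run:
```python
from h import *
def I(f):
    i=bot.camera_info('wrist');i['extrinsics']=np.load(f);return i
a,b,c=I('w3.npy'),I('w8.npy'),I('w11.npy')
print('pred w3',proj(a,(.7571,.1804,.065)),proj(a,(.5724,.1795,.065)),'pred w8',proj(b,(.5724,.1795,.065)))
for z in(.045,.05,.055):print('hub',z,atz(c,(118,173),z))
r=lambda im,x0,y0,x1,y1,f:cv2.resize(im[y0:y1,x0:x1],None,fx=f,fy=f,interpolation=cv2.INTER_CUBIC)
A=r(cv2.imread('pics/w3.png'),420,325,640,405,3.5);B=r(cv2.imread('pics/w8.png'),335,350,545,460,3.5)
w=max(A.shape[1],B.shape[1]);p=lambda M:cv2.copyMakeBorder(M,0,0,0,w-M.shape[1],cv2.BORDER_CONSTANT)
V=np.vstack([p(A),p(B)])[:600];V=cv2.convertScaleAbs(V,alpha=1.5);print(A.shape,B.shape,V.shape);cv2.imwrite('pics/v.png',V[:,:800])
```

```text
pred w3 [609.66924972 385.47162226] [402.93065159 374.93224525] pred w8 [356.9374348  404.66692002]
hub 0.045 [ 0.60684675 -0.01306949  0.045     ]
hub 0.05 [ 0.60639917 -0.01033148  0.05      ]
hub 0.055 [ 0.60595158 -0.00759346  0.055     ]
(280, 770, 3) (385, 735, 3) (600, 770, 3)
```

View pics/v.png

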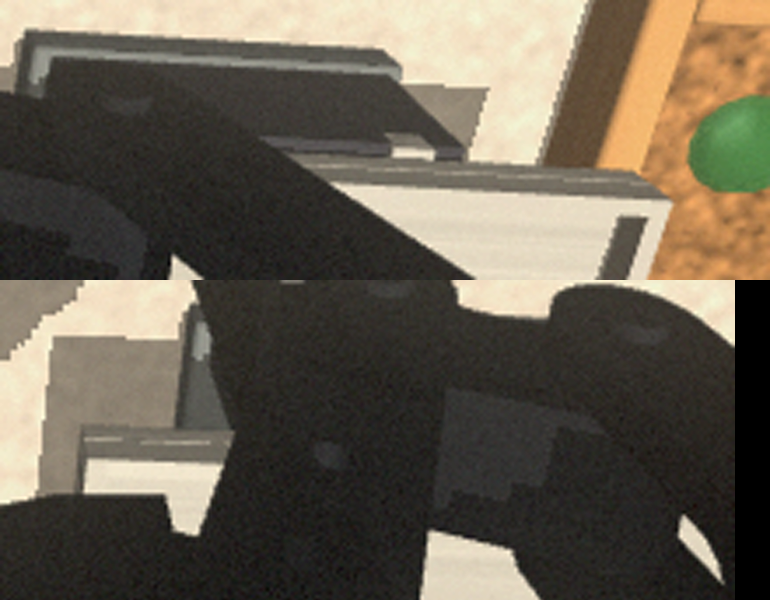

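Run:
```python
from h import *
def I(f):
    i=bot.camera_info('wrist');i['extrinsics']=np.load(f);return i
p=atz(I('w3.npy'),(611.1,382.4),.065);q=atz(I('w8.npy'),(358.4,401.1),.065);print(p,q,np.degrees(np.arctan2(*(p-q)[1::-1])),np.hypot(*(p-q)[:2]))
print(tri(bot.camera_info('top'),(36/4.2+265,424/4.2+150),I('w8.npy'),(358.4,401.1)))
# handle in w11 -> tray centre now
```

```text
[0.75741824 0.18362879 0.065     ] [0.5733268 0.1831567 0.065    ] 0.14693279047895622 0.18409203886175657
(array([0.57362275, 0.17995097, 0.06102018]), np.float64(0.0009064688019018271))
```

```bash
python3 - <<'E'
from h import *
print(rel((.666,.111,.15),90.5))
E
echo '[[-0.8,-1.2,1,0,0],[-1.8,-2.5,2,0,0],[-1.9,-2.5,4,0,0],[-1.9,-2.5,5,0,0],[-1.9,-2.5,5,0,0]]' > mv.in && python3 drive.py mv.in|head -4; echo '[[0,0,0,0,0],[0,0,0,0,0],[0,0,0,0,0]]' > mv.in && python3 drive.py mv.in|head -4;python3 - <<'E'
from h import *
print(rel((.666,.111,.135),90.5))
E
```

```text
(array([-0.0094, -0.0125,  0.0255]), np.float64(0.2010308488873278), np.float64(9.939561487293616))
time: 30.9
ee_pos: [0.6658, 0.1096, 0.1477]
tcp_rot: [-180.0, -0.2, -179.4]
wrist_force: [-0.6, -0.8, -5.3]
time: 31.15
ee_pos: [0.6666, 0.1102, 0.1508]
tcp_rot: [180.0, 0.0, -179.4]
wrist_force: [-0.1, 0.9, -4.4]
(array([0.0006, 0.0008, 0.0158]), np.float64(0.1371977147072414), np.float64(8.74797236394981))
```

Now lower slowly onto the bed while watching the force.

```bash
echo '[[0.12,0.16,1.2,0,0],[0.12,0.16,2.4,0,0],[0.12,0.16,3.2,0,0],[0.12,0.16,3.6,0,0],[0.12,0.16,3.6,0,0]]' > mv.in && python3 drive.py mv.in|head -4; echo '[[0,0,0.4,0,0],[0,0,0.8,0,0],[0,0,1,0,0],[0,0,1,0,0]]' > mv.in && python3 drive.py mv.in|head -4
python3 - <<'E'
from h import *
t=bot.camera('top');cv2.imwrite('pics/t12.png',t);cv2.imwrite('pics/w12.png',bot.camera('wrist'))
E
```

```text
time: 31.57
ee_pos: [0.6655, 0.1108, 0.1312]
tcp_rot: [-180.0, -0.1, -179.4]
wrist_force: [-0.2, -0.5, -3.6]
time: 31.9
ee_pos: [0.6659, 0.1108, 0.1271]
tcp_rot: [-180.0, -0.0, -179.4]
wrist_force: [-0.1, 0.2, -3.6]
```

Scaled: 0.002 m is 0.4.

```bash
echo '[[0,0,0.4,0,0],[0,0,0.4,0,0],[0,0,0.4,0,0]]' > mv.in && python3 drive.py mv.in|head -4; echo '[[0,0,0.4,0,0],[0,0,0.4,0,0],[0,0,0.4,0,0]]' > mv.in && python3 drive.py mv.in|head -4
```

```text
time: 32.25
ee_pos: [0.6661, 0.1109, 0.1265]
tcp_rot: [180.0, 0.1, -179.4]
wrist_force: [-2.9, -0.1, 5.2]
time: 32.5
ee_pos: [0.6662, 0.1109, 0.1265]
tcp_rot: [180.0, 0.2, -179.4]
wrist_force: [-7.5, -1.2, 16.7]
```

Contact came at exactly 58 mm above the bench-grip height, so the tray is seated. I'll release and rise.

Scaled: -0.002 m is -0.4.

```bash
echo '[[0,0,-0.4,0,0],[0,0,-0.4,0,0.035],[0,0,-0.4,0,0.035],[0,0,-0.4,0,0.035],[0,0,-0.4,0,0.035]]' > mv.in && python3 drive.py mv.in|head -5; echo '[[0,0,-6,0,0.035],[0,0,-12,0,0.035],[0,0,-18,0,0.035],[0,0,-24,0,0.035],[0,0,-24,0,0.035]]' > mv.in && python3 drive.py mv.in|head -3
python3 - <<'E'
from h import *
print(bot.get_obs()['q'].round(1))
i=bot.camera_info('wrist');w=bot.camera('wrist');t=bot.camera('top');cv2.imwrite('pics/t13.png',t);cv2.imwrite('pics/w13.png',w)
r=lambda im,x0,y0,x1,y1,f:cv2.resize(im[y0:y1,x0:x1],None,fx=f,fy=f,interpolation=cv2.INTER_CUBIC)
A=r(t,255,160,400,320,2.5);B=r(w,80,60,520,400,1)
V=np.zeros((400,A.shape[1]+B.shape[1],3),np.uint8);V[:A.shape[0],:A.shape[1]]=A;V[:B.shape[0],A.shape[1]:]=B;print(V.shape);cv2.imwrite('pics/v13.png',V[:,:800])
np.save('w13.npy',i['extrinsics'])
E
```

```text
time: 32.92
ee_pos: [0.666, 0.1109, 0.1249]
tcp_rot: [-180.0, -0.0, -179.4]
wrist_force: [0.2, -0.3, -0.8]
opening: 0.0351
time: 33.33
ee_pos: [0.6671, 0.111, 0.2521]
tcp_rot: [179.9, 0.5, -179.4]
[ 9.4 23.1 31.3 97.7  0.   8.8]
(400, 802, 3)
```

View pics/v13.png

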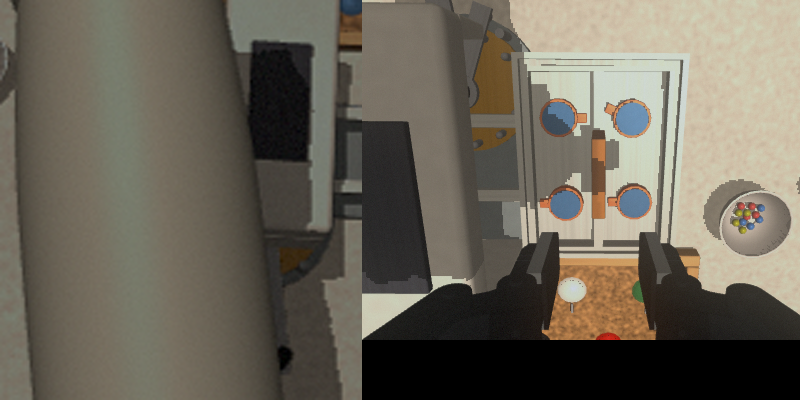

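The right half shows the tray seated inside the carriage lip, handle at (598,175) in the composite, with all four pendants inside. That was the last picture in my budget, so from here I work from numbers only. Next is the lever.

Scaled: 0.2 m is 40, 0.16 m is 32.

```bash
echo '[[8,0,0,0,0.05],[16,0,0,0,0.06],[24,0,0,0,0.06],[32,0,0,0,0.06],[40,0,0,0,0.06]]' > mv.in && python3 drive.py mv.in|head -3; echo '[[0,-8,0,0,0.06],[0,-16,2,0,0.06],[0,-24,4,0,0.06],[0,-28.6,6,0,0.06],[0,-28.6,6,0,0.06]]' > mv.in && python3 drive.py mv.in|head -3; echo '[[0,0,0,0,0.06],[0,0,0,0,0.06],[0,0,0,0,0.06]]' > mv.in && python3 drive.py mv.in|head -4
python3 - <<'E'
from h import *
i=bot.camera_info('wrist');w=bot.camera('wrist');t=bot.camera('top');cv2.imwrite('pics/w14.png',w)
for z in(.044,.075,.1): print(z,proj(i,(.4638,-.0323,z)).round(1),end=' ')
g=cv2.cvtColor(w,cv2.COLOR_BGR2GRAY);m=(g<45).astype(np.uint8);n,l,s,c=cv2.connectedComponentsWithStats(m)
print();[print(s[j],c[j].round(1)) for j in range(1,n) if s[j,4]>150]
E
```

```text
time: 33.85
ee_pos: [0.4636, 0.1084, 0.243]
tcp_rot: [-180.0, -0.2, -179.4]
time: 34.27
ee_pos: [0.4661, -0.0376, 0.2118]
tcp_rot: [-180.0, -0.2, -179.6]
time: 34.52
ee_pos: [0.4675, -0.0336, 0.2151]
tcp_rot: [180.0, -0.0, -179.3]
wrist_force: [-0.3, -0.8, 0.2]
0.044 [317.9 226.1] 0.075 [318.1 235.6] 0.1 [318.3 244.9] 
[    0   299   640   181 61089] [320.7 420.8]
```

Run:
```python
from h import *
w=cv2.imread('pics/w14.png');g=cv2.cvtColor(w,cv2.COLOR_BGR2GRAY)
np.set_printoptions(linewidth=250)
print(g[190:310:5,260:380:4])
```

```text
[[101  99 104 104 104 100 102 166 166 170 169 168 169 171 172 168 172 167 167 168 162 168 163 165 160 165 167 166 165 167]
 [ 98  95 101 102  96 101 100  99  99 100 103 167 166 164 168 169 165 169 168 166 157 168 170 167 171 169 166 165 165 169]
 [ 99 106 101 101 100  98  97  94 101 101 100 100  99 102  98 102 102 102 110 165 168 167 169 168 169 171 172 169 168 168]
 [ 98 102  97  99 102 102 101 104 101 103 102 104 100 104 103 105 101 102 101 162 164 169 166 170 174 172 165 167 171 174]
 [100 101 102  99 103 100 101 101 102  97 103 106  98 101 103  99 100 100  99 159 159 167 165 170 174 165 170 171 170 165]
 [ 97  96  98 102  98  97 100  99  98 101 101 102 103 101 100 106 101 105 100 169 165 166 162 164 167 165 164 163 166 168]
 [ 99 102 101  99  99 101 103 102  99  97 101  70  81  83  82  84  81 103 105 172 174 169 165 167 164 161 169 170 169 163]
 [ 99  98  96  99  98  96  98 102 101 103 101  78  84  49  49  48  84  97 158 168 167 163 170 161 168 163 167 164 166 170]
 [102 100 100 103 100  98 101 167 172 170 107  86  48  47  46  49  48  97 162 168 161 163 169 163 166 167 166 172 16
[... 1152 characters left out ...]
164 169 168 107 119 140 136 139 142 138 168 165 170 166 165 157 167 173 171 162 169]
 [172 168 169 170 177 170 172 168 169 167 167 166 106  88 140 139 142 140 140 166 166 168  99 162 166 164 168 166 164 155]
 [167 164 171 171 169 169 169 169 162 165 167 171 106 100 141 142 141 139 141  67  60  70  91  98 102 101 161 164 170 162]
 [167 167 167 170 170 167 169 171 170 168 167 106  58  60 138 137 144 139 141 128 115 119  69  59  56  61 135 170 163 164]
 [171 166 165 166 168 166 165 170 164  96  56  56 113  73 135 141 139 137 141 139 117  79  73  72  72  65  65  55  72 169]
 [101 103 104 102 100 100 104 101  54  81 115 116 115  74 122 140 136 137 141 136  59  61  60  73  51 134 113  66 100  57]]
```

```bash
echo '[[0.5,0.12,8,0,0.06],[0.5,0.12,16,0,0.06],[0.5,0.12,23,0,0.06],[0.5,0.12,27,0,0.04],[0.5,0.12,27,0,0.024]]' > mv.in && python3 drive.py mv.in 40|head -4; echo '[[0,0,0,0,0.024],[0,0,0,0,0.024],[0,0,0,0,0.024],[0,0,0,0,0.024]]' > mv.in && python3 drive.py mv.in
```

```text
time: 35.03
ee_pos: [0.4625, -0.0329, 0.0759]
tcp_rot: [180.0, -0.4, -179.3]
wrist_force: [-0.3, 0.7, -1.0]
time: 35.37
ee_pos: [0.4661, -0.0337, 0.0821]
tcp_rot: [-180.0, 0.2, -179.4]
wrist_force: [-0.5, -0.8, 0.0]
opening: 0.0241
grasp_force: 0.0
```

Scaled: 0.089 m is 17.8, 0.052 m is 10.4.

```bash
echo '[[0.2,3.4,0,0,0.024],[-0.6,10.4,0,0,0.024],[-2.6,15.6,0,0,0.024],[-3.6,17.8,0,0,0.024],[-3.6,17.8,0,0,0.024]]' > mv.in && python3 drive.py mv.in; echo '[[0,0,0,0,0.024],[0,0,0,0,0.024]]' > mv.in && python3 drive.py mv.in
```

```text
time: 35.78
ee_pos: [0.4827, 0.0564, 0.0811]
tcp_rot: [-179.9, 0.0, -179.3]
wrist_force: [0.6, 0.4, -0.3]
opening: 0.024
grasp_force: 0.0
time: 35.95
ee_pos: [0.4823, 0.0552, 0.0807]
tcp_rot: [180.0, 0.0, -179.4]
wrist_force: [0.0, 0.8, 0.5]
opening: 0.0241
grasp_force: 0.0
```

Scaled: 0.003 m is 0.6, -0.001 m is -0.2.

```bash
echo '[[-0.2,0.6,0,0,0.024],[-0.2,0.6,0,0,0.024],[-0.2,0.6,0,0,0.024]]' > mv.in && python3 drive.py mv.in|sed -n 2,4p;  echo '[[-0.2,0.6,0,0,0.024],[-0.2,0.6,0,0,0.024],[-0.2,0.6,0,0,0.024]]' > mv.in && python3 drive.py mv.in|sed -n 2,4p
```

```text
ee_pos: [0.4829, 0.0574, 0.0805]
tcp_rot: [-179.9, 0.0, -179.5]
wrist_force: [-2.1, -5.1, 1.5]
ee_pos: [0.483, 0.0578, 0.0804]
tcp_rot: [-179.6, -0.1, -179.6]
wrist_force: [-5.5, -21.1, 5.4]
```

The left stop shows at TCP y ≈ 0.0575 with about 21 N, as expected. First drive swing to the right:

Careful with the scale: shifts go in units of 5 mm and turns go in units of 2 degrees. That gives: -0.081 m is -16.2, -0.064 m is -12.8.

```bash
echo '[[1.2,-3,0,0,0.024],[2.2,-6,0,0,0.024],[3.3,-9.2,0,0,0.024],[3.8,-12.8,0,0,0.024],[4.1,-16.2,0,0,0.024]]' > mv.in && python3 drive.py mv.in|sed -n 2,4p; echo '[[-0.2,-3.4,0,0,0.024],[-0.9,-6.8,0,0,0.024],[-2,-10,0,0,0.024],[-3.7,-13,0,0,0.024],[-3.7,-13.4,0,0,0.024]]' > mv.in && python3 drive.py mv.in|sed -n 2,4p;echo '[[0,-0.2,0,0,0.024],[0,-0.2,0,0,0.024],[0,-0.2,0,0,0.024]]' > mv.in && python3 drive.py mv.in|sed -n 2,4p
```

```text
ee_pos: [0.4634, -0.0203, 0.0803]
tcp_rot: [179.9, -0.0, -179.4]
wrist_force: [-0.8, 3.6, -0.2]
ee_pos: [0.4829, -0.0856, 0.0801]
tcp_rot: [179.6, -0.1, -179.4]
wrist_force: [-4.9, 23.6, 3.4]
ee_pos: [0.4829, -0.0855, 0.0802]
tcp_rot: [179.6, -0.1, -179.3]
wrist_force: [-3.7, 16.5, 3.3]
```

Right stop reached. Now three full cycles (left then right), then a check.

```bash
for k in 1 2 3; do echo '[[1.7,3.4,0,0,0.024],[2.8,6.6,0,0,0.024],[3.5,10,0,0,0.024],[3.7,13.6,0,0,0.024],[3.4,17,0,0,0.024]]' > mv.in && python3 drive.py mv.in>/dev/null; echo '[[-0.5,3.6,0,0,0.024],[-1.6,6.8,0,0,0.024],[-2.6,9.8,0,0,0.024],[-3.8,12.8,0,0,0.024],[-3.8,12.8,0,0,0.024]]' > mv.in && python3 drive.py mv.in|sed -n 2,4p; echo '[[1.2,-3,0,0,0.024],[2.2,-6,0,0,0.024],[3.3,-9.2,0,0,0.024],[3.8,-12.8,0,0,0.024],[4.1,-16.2,0,0,0.024]]' > mv.in && python3 drive.py mv.in|sed -n 4p; echo '[[-0.2,-3.4,0,0,0.024],[-0.9,-6.8,0,0,0.024],[-2,-10,0,0,0.024],[-3.7,-13.2,0,0,0.024],[-3.7,-13.6,0,0,0.024]]' > mv.in && python3 drive.py mv.in|sed -n 1,4p; done
python3 - <<'E'
from h import *
t=bot.camera('top');it=bot.camera_info('top');cv2.imwrite('pics/t15.png',t)
h=cv2.cvtColor(t,cv2.COLOR_BGR2HSV);m=cv2.inRange(h,(95,80,30),(125,255,255));n,l,s,c=cv2.connectedComponentsWithStats(m)
for j in range(1,n):
    if s[j,4]>30: print(s[j],atz(it,c[j],.071).round(4))
E
```

```text
ee_pos: [0.4827, 0.0579, 0.0803]
tcp_rot: [-179.3, -0.2, -179.5]
wrist_force: [-9.4, -28.4, 9.1]
wrist_force: [2.0, 3.1, -0.3]
time: 39.2
ee_pos: [0.4825, -0.0858, 0.0801]
tcp_rot: [179.4, -0.2, -179.4]
wrist_force: [-6.6, 30.3, 5.9]
ee_pos: [0.4827, 0.058, 0.0803]
tcp_rot: [-179.3, -0.2, -179.5]
wrist_force: [-10.5, -28.1, 9.7]
wrist_force: [1.6, 2.4, -1.4]
time: 40.87
ee_pos: [0.4825, -0.0858, 0.0801]
tcp_rot: [179.4, -0.2, -179.4]
wrist_force: [-7.4, 30.4, 6.8]
ee_pos: [0.4827, 0.058, 0.0803]
tcp_rot: [-179.3, -0.2, -179.5]
wrist_force: [-10.3, -27.6, 8.5]
wrist_force: [2.3, 3.3, -0.0]
time: 42.53
ee_pos: [0.4825, -0.0858, 0.0801]
tcp_rot: [179.4, -0.2, -179.4]
wrist_force: [-7.6, 29.5, 6.2]
[391 154  11  12 113] [ 0.8053 -0.0843  0.071 ]
[138 195  28  16 300] [0.6649 0.466  0.071 ]
[142 217  28  18 346] [0.612  0.4496 0.071 ]
```

The tray is now under the hood. Three more cycles, pushing 1 mm less at the stops.

```bash
cat > chk.py <<'E'
from h import *
t=bot.camera('top');it=bot.camera_info('top');cv2.imwrite('pics/t_%d.png'%(bot.get_obs()['time']*10),t)
h=cv2.cvtColor(t,cv2.COLOR_BGR2HSV);m=cv2.inRange(h,(95,80,30),(125,255,255));m[:165]=0;m[:,:340]=0;n,l,s,c=cv2.connectedComponentsWithStats(m)
for j in range(1,n):
    if s[j,4]>30: print(s[j],atz(it,c[j],.071).round(4))
E
echo '[[1.7,3.4,0,0,0.024],[2.8,6.6,0,0,0.024],[3.5,10,0,0,0.024],[3.7,13.6,0,0,0.024],[3.4,17,0,0,0.024]]' > mv.in && python3 drive.py mv.in>/dev/null; echo '[[-0.5,3.6,0,0,0.024],[-1.6,6.8,0,0,0.024],[-2.6,9.8,0,0,0.024],[-3.8,12.6,0,0,0.024],[-3.8,12.6,0,0,0.024]]' > mv.in && python3 drive.py mv.in|sed -n 4p; for k in 1 2 3; do echo '[[1.2,-3,0,0,0.024],[2.2,-6,0,0,0.024],[3.3,-9.2,0,0,0.024],[3.8,-12.8,0,0,0.024],[4.1,-16.2,0,0,0.024]]' > mv.in && python3 drive.py mv.in|sed -n 4p; echo '[[-0.2,-3.4,0,0,0.024],[-0.9,-6.8,0,0,0.024],[-2,-10,0,0,0.024],[-3.7,-13.2,0,0,0.024],[-3.7,-13.2,0,0,0.024]]' > mv.in && python3 drive.py mv.in|sed -n 1,4p;  python3 chk.py; echo '[[1.7,3.4,0,0,0.024],[2.8,6.6,0,0,0.024],[3.5,10,0,0,0.024],[3.7,13.6,0,0,0.024],[3.4,17,0,0,0.024]]' > mv.in && python3 drive.py mv.in>/dev/null; echo '[[-0.5,3.6,0,0,0.024],[-1.6,6.8,0,0,0.024],[-2.6,9.8,0,0,0.024],[-3.8,12.4,0,0,0.024],[-3.8,12.4,0,0,0.024]]' > mv.in && python3 drive.py mv.in|sed -n 4p;  done
```

```text
wrist_force: [-9.3, -21.2, 7.9]
wrist_force: [0.9, 2.4, -0.9]
time: 44.25
ee_pos: [0.4823, -0.0855, 0.0799]
tcp_rot: [179.5, -0.2, -179.4]
wrist_force: [-7.8, 16.7, 3.4]
[388 229   6  10  41] [ 0.6276 -0.0793  0.071 ]
wrist_force: [-10.4, -21.3, 7.8]
wrist_force: [1.8, 1.5, -0.9]
time: 45.97
ee_pos: [0.4823, -0.0855, 0.0799]
tcp_rot: [179.5, -0.2, -179.4]
wrist_force: [-6.9, 15.8, 4.2]
[393 197  11  10  90] [ 0.7043 -0.0942  0.071 ]
wrist_force: [-9.7, -21.8, 7.8]
wrist_force: [1.8, 2.6, -0.1]
time: 47.68
ee_pos: [0.4823, -0.0855, 0.0799]
tcp_rot: [179.5, -0.2, -179.4]
wrist_force: [-7.4, 15.7, 3.4]
[405 197  11  11  93] [ 0.7042 -0.1206  0.071 ]
wrist_force: [-10.5, -21.0, 7.9]
```

```bash
for k in 1 2 3; do echo '[[1.2,-3,0,0,0.024],[2.2,-6,0,0,0.024],[3.3,-9.2,0,0,0.024],[3.8,-12.8,0,0,0.024],[4.1,-16.2,0,0,0.024]]' > mv.in && python3 drive.py mv.in|sed -n 4p; echo '[[-0.2,-3.4,0,0,0.024],[-0.9,-6.8,0,0,0.024],[-2,-10,0,0,0.024],[-3.7,-13.2,0,0,0.024],[-3.7,-13.2,0,0,0.024]]' > mv.in && python3 drive.py mv.in|sed -n 1,4p;  python3 chk.py; echo '[[1.7,3.4,0,0,0.024],[2.8,6.6,0,0,0.024],[3.5,10,0,0,0.024],[3.7,13.6,0,0,0.024],[3.4,17,0,0,0.024]]' > mv.in && python3 drive.py mv.in>/dev/null; echo '[[-0.5,3.6,0,0,0.024],[-1.6,6.8,0,0,0.024],[-2.6,9.8,0,0,0.024],[-3.8,12.4,0,0,0.024],[-3.8,12.4,0,0,0.024]]' > mv.in && python3 drive.py mv.in|sed -n 4p;  done; python3 chk.py
```

```text
wrist_force: [1.0, 1.7, 0.3]
time: 49.4
ee_pos: [0.4823, -0.0855, 0.0799]
tcp_rot: [179.5, -0.2, -179.4]
wrist_force: [-7.1, 15.9, 3.4]
[390 197  10  11  91] [ 0.7022 -0.0853  0.071 ]
[416 198  11  11  90] [ 0.7045 -0.1465  0.071 ]
[390 229   9   9  44] [ 0.6316 -0.0854  0.071 ]
wrist_force: [-10.6, -22.3, 8.2]
wrist_force: [2.2, 1.9, -0.7]
time: 51.12
ee_pos: [0.4823, -0.0855, 0.0799]
tcp_rot: [179.5, -0.2, -179.4]
wrist_force: [-9.1, 14.8, 4.9]
[401 198  11  11  93] [ 0.7024 -0.1112  0.071 ]
[428 199  11  10  92] [ 0.7046 -0.1729  0.071 ]
wrist_force: [-10.3, -22.5, 8.9]
wrist_force: [1.9, 1.2, -0.8]
time: 52.83
ee_pos: [0.4824, -0.0855, 0.08]
tcp_rot: [179.5, -0.2, -179.4]
wrist_force: [-5.6, 15.4, 5.3]
[401 198  11  11  95] [ 0.7023 -0.1114  0.071 ]
[428 199  11  10  91] [ 0.7047 -0.1728  0.071 ]
wrist_force: [-10.1, -21.7, 8.6]
[401 198  11  11  94] [ 0.7023 -0.1113  0.071 ]
[428 199  11  10  91] [ 0.7047 -0.1728  0.071 ]
[402 230  11  10  93] [ 0.6285 -0.1162  0.071 ]
[429 231  11  11  96] [ 0.6286 -0.1772  0.071 ]
```

The carriage has stopped advancing, and all four pendants are visible at the right end. I'll free the post and go above the tray.

Scaled: -0.06 m is -12, -0.03 m is -6.

```bash
echo '[[0.2,-1.2,0,0,0.04],[0.2,-1.2,0,0,0.06],[0.2,-1.2,0,0,0.06],[0.2,-1.2,-6,0,0.06],[0.2,-1.2,-12,0,0.06]]' > mv.in && python3 drive.py mv.in|sed -n 2,4p; echo '[[0,0,-8,0,0.06],[0,0,-16,0,0.06],[0,-6,-24,0,0.06],[0,-14,-24,0,0.06],[0,-22,-24,0,0.05]]' > mv.in && python3 drive.py mv.in|sed -n 2,4p;echo '[[0,-8,0,0,0.05],[0,-17,0,0,0.05],[-8,-17,0,0,0.05],[-16,-17,0,0,0.05],[-24,-17,0,0,0.05]]' > mv.in && python3 drive.py mv.in|sed -n 2,4p; echo '[[0,0,0,0,0.05],[0,0,0,0,0.05],[0,0,0,0,0.05]]' > mv.in && python3 drive.py mv.in|sed -n 2,4p
cat > hd.py <<'E'
from h import *
import sys
i=bot.camera_info('wrist');w=bot.camera('wrist');cv2.imwrite('pics/h_%d.png'%(bot.get_obs()['time']*10),w)
h=cv2.cvtColor(w,cv2.COLOR_BGR2HSV);z0=float(sys.argv[1])
m=cv2.inRange(h,(95,60,30),(125,255,255));m[300:]=0;n,l,s,c=cv2.connectedComponentsWithStats(m)
for j in range(1,n):
    if s[j,4]>300: print('blue',s[j],atz(i,c[j],z0+.013).round(4))
m=cv2.inRange(h,(3,110,70),(18,255,255));n,l,s,c=cv2.connectedComponentsWithStats(m)
for j in range(1,n):
    if s[j,4]>400:
        r=cv2.minAreaRect(np.argwhere(l==j)[:,::-1].astype(np.float32));print('or',s[j],[v if np.isscalar(v) else np.round(v,1) for v in r],atz(i,r[0],z0+.065).round(4))
E
python3 hd.py .058
```

```text
ee_pos: [0.482, 0.0544, 0.1396]
tcp_rot: [180.0, -0.2, -179.4]
wrist_force: [1.3, 0.8, 0.8]
ee_pos: [0.4852, -0.0539, 0.2637]
tcp_rot: [-180.0, 0.3, -179.2]
wrist_force: [1.1, -0.5, -0.2]
ee_pos: [0.6064, -0.1387, 0.2607]
tcp_rot: [180.0, 0.1, -179.6]
wrist_force: [-0.5, 0.1, 0.7]
ee_pos: [0.6051, -0.137, 0.2598]
tcp_rot: [180.0, -0.1, -179.4]
wrist_force: [-1.2, -0.1, -0.5]
blue [258 236  29  28 624] [ 0.6276 -0.1769  0.071 ]
blue [326 237  29  28 643] [ 0.6274 -0.1156  0.071 ]
or [    0    52   217   228 34149] [array([107.2, 169.1]), array([224.9, 172.5]), 76.63978576660156] [ 0.5536 -0.2843  0.123 ]
or [ 390  162   77   80 2863] [array([419.3, 197.3]), array([60.9, 96.5]), 24.325576782226562] [ 0.5712 -0.0633  0.123 ]
or [302 280  12  69 817] [array([307.5, 314. ]), array([68., 11.]), 90.0] [ 0.6646 -0.1434  0.123 ]
or [ 575  362   49   65 1962] [array([594.9, 390. ]), array([41.6, 63.4]), 16.260204315185547] [0.7334 0.1007 0.123 ]
or [ 309  365   81   53 2700] [array([349., 391.]), array([52., 80.]), 90.0] [ 0.7363 -0.108   0.123 ]
```

```bash
python3 -c "
from h import *
print(rel((.665,-.144,.19),90.5))"; echo '[[-6,-0.7,4,0,0.05],[-12,-1.4,8,0,0.05],[-12,-1.4,14,0,0.05],[-12,-1.4,14,0,0.05],[-12,-1.4,14,0,0.05]]' > mv.in && python3 drive.py mv.in|sed -n 2,4p; echo '[[0,0,0,0,0.05],[0,0,0,0,0.05]]' > mv.in && python3 drive.py mv.in|sed -n 2,4p; python3 hd.py .058; python3 -c "
from h import *
i=bot.camera_info('wrist')
for d in((-.03,.005),(.03,.005),(.03,-.005),(-.03,-.005)): print(proj(i,(.665+d[0],-.144+d[1],.123)).round(1))"
```

```text
(array([-0.0603, -0.0077,  0.0709]), np.float64(0.12870852070537353), np.float64(-13.398557624942978))
ee_pos: [0.6635, -0.1432, 0.1904]
tcp_rot: [180.0, -0.1, -179.4]
wrist_force: [-0.5, 0.7, 1.1]
ee_pos: [0.6651, -0.1436, 0.1946]
tcp_rot: [-179.9, 0.3, -179.4]
wrist_force: [0.1, -0.6, -0.1]
blue [ 249  173   39   39 1201] [ 0.6274 -0.177   0.071 ]
blue [ 339  173   40   40 1213] [ 0.6272 -0.1155  0.071 ]
blue [343 277  36  23 675] [ 0.6982 -0.1111  0.071 ]
blue [260 279  36  21 620] [ 0.6996 -0.1723  0.071 ]
or [    0     0   201   244 40485] [array([ 85.7, 110.5]), array([243.5, 196.3]), 81.67434692382812] [ 0.5803 -0.2596  0.123 ]
or [ 424   87   94  101 5432] [array([468.6, 139.2]), array([ 87. , 101.9]), 6.340191841125488] [ 0.5921 -0.0669  0.123 ]
or [245 169  58  46 489] [array([271.6, 193.7]), array([54.1, 45.3]), 32.0053825378418] [ 0.6209 -0.168   0.123 ]
or [326 170  56  46 483] [array([354.5, 192.7]), array([45.2, 53.4]), 80.53767395019531] [ 0.6199 -0.1239  0.123 ]
or [ 422  204   81   26 1284] [array([461.9, 216.7]), array([80. , 24.5]), 0.8303154110908508] [ 0.6323 -0.0652  0.123 ]
or [ 309  222   18   98 1647] [array([317.5, 270.5]), array([97., 17.]), 90.0] [ 0.6642 -0.1431  0.123 ]
or [329 271  53  41 420] [array([356.9, 293.5]), array([40.3, 49.5]), 59.4207763671875] [ 0.6782 -0.1202  0.123 ]
or [247 272  52  42 466] [array([276.1, 293.9]), array([42. , 46.5]), 54.782405853271484] [ 0.6788 -0.1669  0.123 ]
or [ 315  357   75   61 3158] [array([352., 387.]), array([74., 60.]), 0.0] [ 0.7422 -0.1205  0.123 ]
[325.7 220.1]
[323.9 319.5]
[307.  319.3]
[307.2 219.9]
```

```bash
echo '[[0,0.12,6,0,0.05],[0,0.12,11,0,0.05],[0,0.12,13.6,0,0.05],[0,0.12,13.6,0,0.05],[0,0.12,13.6,0,0.05]]' > mv.in && python3 drive.py mv.in 80|sed -n 2,4p; echo '[[0,0,0,0,0],[0,0,0,0,0],[0,0,0,0,0],[0,0,0,0,0],[0,0,0,0,0]]' > mv.in && python3 drive.py mv.in|sed -n 2,6p;echo '[[0,0,0,0,0],[0,0,0,0,0]]' > mv.in && python3 drive.py mv.in|sed -n 2,6p
```

```text
ee_pos: [0.6651, -0.1429, 0.1234]
tcp_rot: [-180.0, 0.0, -179.4]
wrist_force: [0.2, -0.9, -0.0]
ee_pos: [0.6658, -0.1431, 0.1239]
tcp_rot: [-180.0, 0.1, -179.4]
wrist_force: [-0.3, -0.2, 6.5]
opening: 0.0087
grasp_force: 79.1
ee_pos: [0.6658, -0.1431, 0.1239]
tcp_rot: [-180.0, 0.1, -179.4]
wrist_force: [-0.6, -0.4, 5.7]
opening: 0.0084
grasp_force: 79.1
```

Scaled: -0.08 m is -16, -0.055 m is -11.

```bash
echo '[[0,0,-2.4,0,0],[0,0,-6,0,0],[0,0,-11,0,0],[0,0,-16,0,0],[0,0,-16,0,0]]' > mv.in && python3 drive.py mv.in|sed -n 2,4p; echo '[[0,0,0,0,0],[0,0,0,0,0]]' > mv.in && python3 drive.py mv.in|sed -n 2,6p
python3 - <<'E'
from h import *
it=bot.camera_info('top');t=cv2.imread('pics/top0.png')
h=cv2.cvtColor(t,cv2.COLOR_BGR2HSV);m=cv2.inRange(h,(3,80,50),(20,255,255));k=np.zeros_like(m);k[215:335,450:555]=m[215:335,450:555];k=cv2.morphologyEx(k,cv2.MORPH_CLOSE,np.ones((5,5)))
n,l,s,c=cv2.connectedComponentsWithStats(k);j=1+np.argmax(s[1:,4]);P=np.argwhere(l==j)[:,::-1].astype(np.float32)
W=np.array([atz(it,p,.006)[:2]*1000 for p in P],np.float32);r=cv2.minAreaRect(W);print(s[j],r,W.mean(0))
print('cup',atz(it,(462,170),.07),atz(it,(455,185),0))
i=bot.camera_info('wrist');w=cv2.imread('pics/'+sorted([f for f in __import__('os').listdir('pics') if f.startswith('h_')])[-1])
mx,my=r[0];print(rel((mx/1e3,my/1e3,.2),r[2]))
E
python3 hd.py .138
```

```text
ee_pos: [0.6663, -0.143, 0.2083]
tcp_rot: [-179.9, 0.4, -179.4]
wrist_force: [1.5, -0.6, -2.4]
ee_pos: [0.665, -0.1428, 0.2011]
tcp_rot: [180.0, -0.1, -179.4]
wrist_force: [-0.1, 0.3, -4.8]
opening: 0.0082
grasp_force: 78.2
[ 459  226   86   95 6505] ((570.255126953125, -346.8348388671875), (209.69293212890625, 170.22817993164062), 9.041985511779785) [ 568.452   -347.03983]
cup [ 0.78979604 -0.23756843  0.07      ] [ 0.77739108 -0.23870197  0.        ]
(array([ 0.097 , -0.203 ,  0.0011]), np.float64(81.58529641131022), np.float64(-12.750615356920555))
blue [ 221  183   55   54 2347] [ 0.6249 -0.1759  0.151 ]
blue [ 347  184   56   54 2354] [ 0.6247 -0.1154  0.151 ]
or [    0     0   190   243 40099] [array([ 85.8, 113.7]), array([243.7, 186.2]), 84.14398956298828] [ 0.586  -0.2143  0.203 ]
or [ 424   90   85   98 3383] [array([461.5, 138.7]), array([81.5, 99.2]), 8.637131690979004] [ 0.5922 -0.0983  0.203 ]
or [ 217  176   81   64 1032] [array([253.5, 210.6]), array([75. , 64.1]), 34.69515609741211] [ 0.6156 -0.1642  0.203 ]
or [328 178  79  64 937] [array([368.4, 210.5]), array([62.5, 75.2]), 79.99201965332031] [ 0.6152 -0.1262  0.203 ]
or [443 205  50  25 936] [array([467.5, 217. ]), array([49., 24.]), 0.0] [ 0.6171 -0.0932  0.203 ]
or [ 303  249   28  156 3621] [array([316.5, 326.5]), array([155.,  27.]), 90.0] [ 0.6581 -0.1429  0.203 ]
or [222 315  49  37 462] [array([247.2, 328.9]), array([20. , 52.6]), 49.08561706542969] [ 0.6593 -0.1682  0.203 ]
```

```bash
echo '[[1.6,-2.4,-0.6,0,0],[5,-8,-0.6,0,0],[8.6,-15,-0.6,0,0],[12,-22,0,0,0],[15,-29,0,0,0]]' > mv.in && python3 drive.py mv.in|sed -n 2,4p; echo '[[2.6,-6,0,-1.5,0],[4.4,-10.4,0,-3,0],[4.4,-11.6,0,-4.25,0],[4.4,-11.6,0,-4.25,0],[4.4,-11.6,0,-4.25,0]]' > mv.in && python3 drive.py mv.in|sed -n 2,4p; echo '[[0,0,0,0,0],[0,0,0,0,0],[0,0,0,0,0]]' > mv.in && python3 drive.py mv.in|sed -n 2,6p;python3 - <<'E'
from h import *
print(rel((.570,-.347,.12),99))
# w1 cross check
i=bot.camera_info('wrist');E=np.eye(4);E[:3]=[[0.8139,0.5576,0.1632,0.3366],[0.5811,-0.7813,-0.228,-0.1668],[0.0004,0.2804,-0.9599,0.3387]];i['extrinsics']=E
b=cv2.boxPoints(((570.25,-346.83),(209.7,170.2),9.04))/1e3;print(b.round(4),atz(i,(345,303),.006))
E
```

```text
ee_pos: [0.5898, -0.29, 0.2007]
tcp_rot: [179.9, -0.1, -179.3]
wrist_force: [0.0, -0.4, -3.8]
ee_pos: [0.5697, -0.3472, 0.2011]
tcp_rot: [179.9, -0.1, -171.0]
wrist_force: [-0.4, 0.1, -5.0]
ee_pos: [0.5708, -0.346, 0.2021]
tcp_rot: [180.0, -0.0, -170.8]
wrist_force: [-0.2, -0.8, -3.7]
opening: 0.0086
grasp_force: 78.4
(array([ 0.0009, -0.0009,  0.0821]), np.float64(0.16865634002087404), np.float64(-40.39066347629832))
[[ 0.4533 -0.2793]
 [ 0.4801 -0.4473]
 [ 0.6872 -0.4144]
 [ 0.6604 -0.2463]] [ 0.45251037 -0.27878339  0.006     ]
```

The mat corner agrees between the two cameras to 1 mm. Lowering; I expect contact at TCP z ≈ 0.072.

```bash
echo '[[0.18,-0.18,3,0,0],[0.18,-0.18,8,0,0],[0.18,-0.18,14,0,0],[0.18,-0.18,19,0,0],[0.18,-0.18,23,0,0]]' > mv.in && python3 drive.py mv.in|sed -n 2,4p; echo '[[0,0,0.8,0,0],[0,0,1.6,0,0],[0,0,2.2,0,0],[0,0,2.6,0,0],[0,0,2.6,0,0]]' > mv.in && python3 drive.py mv.in|sed -n 2,4p;echo '[[0,0,0,0,0],[0,0,0,0,0],[0,0,0,0,0]]' > mv.in && python3 drive.py mv.in|sed -n 2,4p
```

```text
ee_pos: [0.5694, -0.3468, 0.0849]
tcp_rot: [179.9, -0.1, -170.8]
wrist_force: [0.3, 0.1, -3.3]
ee_pos: [0.5702, -0.3482, 0.0753]
tcp_rot: [-179.9, 0.1, -170.9]
wrist_force: [0.1, 0.3, -4.6]
ee_pos: [0.57, -0.3481, 0.0749]
tcp_rot: [-180.0, 0.0, -170.9]
wrist_force: [-0.7, 0.7, -4.4]
```

Scaled: 0.003 m is 0.6, 0.002 m is 0.4.

```bash
echo '[[0,0.2,0.2,0,0],[0,0.2,0.4,0,0],[0,0.2,0.6,0,0],[0,0.2,0.6,0,0]]' > mv.in && python3 drive.py mv.in|sed -n 2,4p;echo '[[0,0,0.2,0,0],[0,0,0.2,0,0],[0,0,0.2,0,0]]' > mv.in && python3 drive.py mv.in|sed -n 2,4p
```

```text
ee_pos: [0.5695, -0.3469, 0.072]
tcp_rot: [-180.0, 0.0, -170.9]
wrist_force: [-2.6, 1.5, 3.2]
ee_pos: [0.5695, -0.3469, 0.072]
tcp_rot: [-180.0, 0.1, -170.9]
wrist_force: [-4.7, 3.3, 8.3]
```

Contact came at 0.072 as expected. I'll release, rise and verify numerically.

```bash
echo '[[0,0,-0.2,0,0],[0,0,-0.2,0,0.035],[0,0,-0.2,0,0.035],[0,0,-0.2,0,0.035],[0,0,-0.2,0,0.035]]' > mv.in && python3 drive.py mv.in|sed -n 2,5p; echo '[[0,0,-6,0,0.035],[0,0,-12,0,0.035],[0,0,-18,0,0.04],[0,0,-24,0,0.05],[0,0,-24,0,0.05]]' > mv.in && python3 drive.py mv.in|sed -n 2,3p; echo '[[6,0,0,0,0.05],[12,0,0,0,0.05],[12,0,0,0,0.05],[12,0,0,0,0.05],[12,0,0,0,0.05]]' > mv.in && python3 drive.py mv.in|sed -n 1,3p; python3 hd.py .006
python3 - <<'E'
from h import *
T=[(-.036,.029),(-.037,-.0316),(.0374,.0327),(.038,-.029)]
for t in T:print(np.array([.57,-.347,0])+R.from_euler('z',9.1,degrees=True).apply([*t,.019]))
t=bot.camera('top');it=bot.camera_info('top');a=cv2.imread('pics/top0.png');cv2.imwrite('pics/tend.png',t)
h=cv2.cvtColor(t,cv2.COLOR_BGR2HSV);m=cv2.inRange(h,(95,80,30),(125,255,255));n,l,s,c=cv2.connectedComponentsWithStats(m)
for j in range(1,n):
    if s[j,4]>30: print('top blue',s[j],atz(it,c[j],.019).round(4))
d=cv2.absdiff(t,a).max(2)>45
for nm,b in dict(glue=(180,170,215,212),pot=(225,165,262,205),cup=(440,158,478,198),lid=(316,328,352,366),brush=(118,235,150,318),tin=(132,190,176,240),tweez=(355,328,405,372)).items(): print(nm,d[b[1]:b[3],b[0]:b[2]].mean().round(3))
E
```

```text
ee_pos: [0.5696, -0.3471, 0.0712]
tcp_rot: [-180.0, 0.0, -170.9]
wrist_force: [0.1, 0.6, -0.5]
opening: 0.0354
ee_pos: [0.571, -0.3479, 0.1984]
tcp_rot: [-179.7, 0.4, -170.9]
time: 61.58
ee_pos: [0.5105, -0.3566, 0.1914]
tcp_rot: [-180.0, 0.0, -170.9]
blue [264 239  31  29 701] [ 0.5358 -0.385   0.019 ]
blue [336 239  31  30 716] [ 0.5264 -0.3242  0.019 ]
or [  218   174   200   132 10171] [array([317.5, 239.5]), array([131., 199.]), 90.0] [ 0.5045 -0.3569  0.071 ]
or [311 287  13  72 930] [array([317. , 322.5]), array([71., 12.]), 90.0] [ 0.568  -0.3471  0.071 ]
or [599 334  41  32 641] [array([620.4, 348.1]), array([39.3, 30.7]), 7.594643592834473] [ 0.553  -0.1149  0.071 ]
or [ 246  367  142   18 1167] [array([316.5, 375.5]), array([141.,  17.]), -0.0] [ 0.6137 -0.3402  0.071 ]
[ 0.52986652 -0.32405869  0.019     ]
[ 0.53846348 -0.38405412  0.019     ]
[ 0.60175751 -0.30879646  0.019     ]
[ 0.61210831 -0.36962499  0.019     ]
top blue [391 154  11  12 112] [ 0.8263 -0.0906  0.019 ]
top blue [138 195  28  16 302] [0.6795 0.4842 0.019 ]
top blue [142 217  28  18 346] [0.6242 0.4673 0.019 ]
top blue [508 249  10  11  70] [ 0.6134 -0.3709  0.019 ]
top blue [481 252  11  11  89] [ 0.6008 -0.3087  0.019 ]
top blue [488 283  11  11  93] [ 0.5279 -0.3251  0.019 ]
glue 0.0
pot 0.0
cup 0.017
lid 0.0
brush 0.0
tin 0.005
tweez 0.0
```

The tray is centred on the mat with all four pendants in it, and the other objects haven't moved. Handing in.

```bash
python3 -c "
from workcell import bot
print(bot.job_done())"
```

```text
the job is handed in; nothing more can be done
None
```

I handed the job in: all four loose pendants went through the lamp hood in the tray, which now sits level in the middle of the cork mat with all four inside and the other items unmoved.

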